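Load the sample mixer and lock its spring collar

ROBOT

A 6-joint arm with a two-finger parallel gripper is mounted at the origin on the work surface. World frame = base frame: x ahead of the robot, y to its left, z up, the work surface at z = 0. Lengths are in m, angles in rad, forces in N, time in s.
With the tool pointing down it reaches from about 0.35 to 0.775 m from the base axis. Payload 7.3 kg.
Tool frame: the origin (TCP) lies on the centre line of the jaws, within the pads' length; the fingertips stand 14 mm ahead of it and the grasp point (between the pads) lies 5 mm behind it; z points along the fingers, y is the direction in which the jaws open and shut (so a half turn about z gives the same grasp; the last joint's range is limited). The gripper opens to 92 mm and grips with 3 to 60 N. Pads are 19 mm wide; open, the fingers measure 130 mm over their backs; the gripper's body (75 mm by 190 mm) begins 47 mm behind the grasp point.
Start: joints at [1.203, 0.342, 1.524, -0, 1.275, -0.146], TCP at [0.115, 0.512, 0.22] pointing down, gripper open.
Joint ranges: [-2.53, 2.53], [-0.77, 2.02], [0.04, 2.7], [-1, 4.14], [0.28, 2.66], [-3.11, 3.11]. Speed limits (rad/s): [2.57, 2.57, 3.14, 3.14, 3.14, 3.14].

INTERFACE

Orientations are given as [roll, pitch, yaw] about the fixed x, y, z axes, in that order (R = Rz(yaw) Ry(pitch) Rx(roll)).
In Python, from cell import telemetry, cams, robot gives the robot as it stands.
- The arm moves only by the tool servo_tool, never from a script. Its argument "targets" is text: rows parted by semicolons, each of 4 numbers parted by spaces: the shift along the tool's x, y, z in mm, then the turn about the tool's z in rad. In form: x y z yaw; .... A call has 1 to 20 rows; each row shifts and turns the pose as measured when the row begins, along the tool's axes as they then stand; what a row does not reach is not made up. A row lasts 1/8 s, in which the tool goes at most 62.5 mm and 10.7 degrees, less where a joint would pass 70% of its speed; a pose out of reach is approached as far as the arm can. A call with a gripper value outside its range is refused whole. "hand" is the opening, from 0 (shut) to 1 (fully open), set as the call begins (left out, the last holds). The fingers move at their own pace and stop on an object; "squeeze" is the grip in N (left out, the last holds). Time passes only in rows, so rows that do not move let the fingers close. It gives the time, the measured TCP pose, the force and the opening at its end, in the units of the state.
- telemetry.observe(): the state, without advancing time (a new reading comes with each control period).
- cams.read_camera(name): name is "side" or "top"; returns a dict with "color" (480x640x3 uint8, red, green, blue), "K" (3x3 intrinsics, pixels), "R" (3x3) and "t" (3): a world point X has camera coordinates R X + t. Camera axes: x right, y down, z forward; pixel columns grow to the right and rows downward; lengths in m; the calibration is good to about 2 mm. A picture is of the moment at which its call begins. There is no depth.
- robot.hand_in(): hands the job in, once; it reports no verdict.
Trained networks look in a picture, given as the dict that the camera call returned (one of the last four; its "shot" number tells which), for a name from the list of things; names that differ only in an ending like _2 or _b are one class to them, and where a whole thing is asked for, a point or a joint stands for the part that bears it (a point fixed in the world has none). Each returns a list of dicts, best first, with "score" (0 to 1); they miss things now and then, are a little off and sometimes report something else, mostly with a low value. They report only what shows in the picture. A call takes as long as a camera call. They do not tell look-alikes from the thing itself.
- cams.cut_out(picture, query): "region" (480x640 bool, what is visible of it) and "extent" ([centre column, centre row, width, height] in pixels, round what is visible of it).
The state is a dict: "time": time; "qpos": joint angles; "qvel": joint speeds; "joint_efforts": joint torques, N m; "tool_pos": TCP position; "tool_rot": TCP orientation; "contact_force": force on the tool from outside, world axes, zero at the start; "torque": the same for the moment, N m; "opening": finger opening in m.
Only numpy, scipy, OpenCV 4.12 (cv2) and the standard library are available. Lean on these libraries where they do the work, as an engineer would, in place of code of your own. Each camera call takes 0.05 s, during which the arm holds its last target.

TASK

Release the mixer's red spring collar (pull it up, turn it clockwise, seen from above, as far as it goes and let it snap down), lift off the orange transport sleeve and stand it upright on the round mat with the orange outline. Then load every sample disc that lies on the bench onto the mixer's keyed shaft, turning each until its yellow tab drops into the keyway and letting it slide down onto the seat or the disc below, and finally lock the collar above them (pull up, turn anticlockwise as far as it goes, let it snap down). Do not disturb the bottle or the beaker.

Things in the scene. Friction and masses are not known exactly. Their poses are not given: they have to be found in the camera images.
- mixer: the mixer, fixed to the bench: white box 170 x 170 mm, 55 mm high, with a steel seat (72 mm diameter, 10 mm high) and an upright shaft on top; origin at the centre of its underside, x to the side with the keyway (yellow line on the housing)
- shaft_seat (a point): on the shaft axis at the steel seat's top, 65 mm above the bench, where the lowest disc rests; z up, x to the keyway. The shaft, 43 mm diameter, rises 62 mm; its keyway is 17 mm wide, full length, floor 14.5 mm from the axis. The collar sits on top: the whole stands 97 mm above the seat, so a bottom disc is let go and slides the last way. Three discs (20 mm each) fit under the collar
- collar_knob (a point): middle of the collar's round red knob (28 mm diameter, 24 mm tall), on the shaft axis, 85 mm above the seat when down. Below it a steel flange, 43 mm diameter, 10 mm thick, edge chamfered, has one slot 16 mm wide; x points to it (yellow line). Bores pass the knob at any angle, but the flange only where the tab meets the slot; else the tab rests on the flange's top, 73 mm above the seat
- collar_turn (a joint): angle of the collar about its upright axis, rad, positive anticlockwise from above: 0 released (slot above keyway), 1.22 locked (slot turned away, nothing below can come off); end stops there. An index pin lets it turn only while pulled up by 10 mm or more, and drops back in only within about 0.06 rad of either end
- collar_lift (a joint): how far the collar is pulled up, m: 0 down, 0.013 at the top stop. A spring pulls it down with 8 N at the bottom and 13 N at the top
- sleeve_mid (a point): centre, half-way up, of the orange transport sleeve: octagonal tube 60 mm tall, 58 mm across flats, 47 mm bore, a yellow tab (12 mm wide, full height, reaching in to 17 mm from the axis) on its +x side; z up, flats face +x and every 45 deg. It starts on the shaft, underside on the seat, tab in the keyway, under the locked collar. 150 g
- mat_top (a point): centre of the upper face (3 mm above the bench) of a fixed round black rubber mat with an orange outline, 110 mm diameter, the parking place of the sleeve
- disc1_mid (a point): centre, 10 mm up, of a blue sample disc: flat rim 116 mm diameter, 6 mm thick, round an octagonal hub 20 mm tall, 58 mm across flats (grip the 14 mm of hub above the rim), on one flat underside. 47 mm bore. A yellow tab, 12 mm wide, as tall as the hub, reaches in to 17 mm from the axis on the +x side (yellow line on rim). Hub flats face +x and every 45 deg. z up. 100 to 200 g
- disc2_mid (a point): centre, 10 mm up, of a green sample disc: flat rim 116 mm diameter, 6 mm thick, round an octagonal hub 20 mm tall, 58 mm across flats (grip the 14 mm of hub above the rim), on one flat underside. 47 mm bore. A yellow tab, 12 mm wide, as tall as the hub, reaches in to 17 mm from the axis on the +x side (yellow line on rim). Hub flats face +x and every 45 deg. z up. 100 to 200 g
- disc3_mid (a point): centre, 10 mm up, of a white sample disc: flat rim 116 mm diameter, 6 mm thick, round an octagonal hub 20 mm tall, 58 mm across flats (grip the 14 mm of hub above the rim), on one flat underside. 47 mm bore. A yellow tab, 12 mm wide, as tall as the hub, reaches in to 17 mm from the axis on the +x side (yellow line on rim). Hub flats face +x and every 45 deg. z up. 100 to 200 g
- bottle: a bystander: amber bottle, 60 mm diameter, 140 mm tall, loose on the bench beyond the mixer; origin at the centre of its underside
- beaker: a bystander: clear beaker, 70 mm diameter, 90 mm tall, loose on the bench beyond the mixer; origin at the centre of its underside
Not all that is in view belongs to the job. Several things look just like the part that bears disc2_mid: the one meant starts farthest to the robot's right.

How it is judged:
On the way, in this order (a step that is already met when the one before it is completed fails the run):
1. the collar is released: turned fully clockwise and snapped down (value of joint collar_turn below 0.1 rad and value of joint collar_lift below 0.004 m), for 0.2 s.
2. the sleeve stands on the mat (horizontal distance between sleeve_mid and mat_top below 0.03 m and z of sleeve_mid in the frame of mat_top between 0.025 and 0.035 m and angle between sleeve_mid's own z axis and vertical below 0.1 rad), for 0.2 s.
3. every disc present is down on the shaft, below the collar, the collar still released (z of each of disc1_mid, disc2_mid, disc3_mid in the frame of shaft_seat below 0.055 m and horizontal distance between each of disc1_mid, disc2_mid, disc3_mid and shaft_seat below 0.006 m and angle between each of disc1_mid, disc2_mid, disc3_mid's own z axis and vertical below 0.1 rad and value of joint collar_turn below 0.1 rad), for 0.2 s.
4. the collar is locked: turned fully anticlockwise and snapped down (value of joint collar_turn above 1.12 rad and value of joint collar_lift below 0.004 m), for 0.2 s.
At the end, for the whole second after the job is handed in: Each disc present is on the shaft under the collar (middle within 6 mm of the axis, under 55 mm above the seat, level to 0.1 rad); collar turn above 1.12 rad, lift below 4 mm; sleeve upright on the mat within 30 mm of its centre; all at rest (all of step 2 and all of step 4 and z of each of disc1_mid, disc2_mid, disc3_mid in the frame of shaft_seat below 0.055 m and horizontal distance between each of disc1_mid, disc2_mid, disc3_mid and shaft_seat below 0.006 m and angle between each of disc1_mid, disc2_mid, disc3_mid's own z axis and vertical below 0.1 rad and linear speed of each of disc1, disc2, disc3, sleeve below 0.02 m/s); the robot touches nothing.
It fails at once if the bottle is pushed over 25 mm or tipped (distance of bottle from where it was at the start of the episode above 0.025 m or angle between bottle's own z axis and vertical above 0.4 rad).
It fails at once if the beaker is pushed over 25 mm or tipped (distance of beaker from where it was at the start of the episode above 0.025 m or angle between beaker's own z axis and vertical above 0.4 rad).
Of disc1, disc2, disc3 only 2 to 3 are there at a start; the rules pass over those that are not, and their reading is None.
At some moment in a run one of disc1, disc2, disc3 may be knocked a few centimetres aside while the robot is not near it.
Once in a run the grip may slacken for a moment while it holds something.
It also fails if it takes over 210 s, if anything falls off the work surface, if the arm or the gripper's body presses on something with over 40 N, if the wrist force passes 120 N, or if a joint passes its speed limit or range.

## Working session

There is one attempt and no reset: what is moved stays moved. The work goes in short steps, Python scripts to look and compute and a tool call to move; the robot and the scene stay as the last step left them, time stands still between calls to the robot, and variables do not carry over. Pictures are saved under pics/ and viewed, and the job is handed in when it is done.

Besides the shell and the picture viewer there is one more tool, called as name(argument=value, ...) on one line, values as JSON. servo_tool: Moves the arm, as the interface text tells. Its arguments: {"type":"object","properties":{"targets":{"type":"string"},"hand":{"type":"number"},"squeeze":{"type":"number"}},"required":["targets"]}

```bash
ls; mkdir -p pics; python3 - <<'E'
from cell import telemetry,cams,robot
import cv2
print(telemetry.observe())
for n in ("top","side"):
    p=cams.read_camera(n); cv2.imwrite(f"pics/{n}0.png",p["color"][:,:,::-1]); print(n,p["K"],p["R"],p["t"],p.keys())
E
```

```text
pics
{'time': 0.0, 'qpos': array([ 1.20299049e+00,  3.42738578e-01,  1.52505527e+00, -2.34997343e-05,
        1.27535830e+00, -1.45992950e-01]), 'qvel': array([-1.74060046e-03,  1.42024072e-03, -2.66562739e-05,  6.15262486e-05,
       -2.54408691e-03,  1.30152989e-03]), 'joint_efforts': array([ 2.60727698e-03, -4.31229007e+01, -2.44221765e+01,  7.21044489e-02,
        5.57627971e-02, -1.23198015e-04]), 'tool_pos': array([0.11532692, 0.51174167, 0.21932338]), 'tool_rot': array([-3.14004647e+00, -2.04636107e-04,  2.91978646e+00]), 'contact_force': array([-0.22518401, -0.5523916 , -0.60039468]), 'torque': array([-0.01131736,  0.03260122,  0.005402  ]), 'opening': 0.09189683419628401}
top [[591.84613306   0.         318.14736729]
 [  0.         591.84613306 241.9461318 ]
 [  0.           0.           1.        ]] [[ 0.06038197 -0.99815645 -0.0061415 ]
 [-0.97610183 -0.05775881 -0.20949735]
 [ 0.20875641  0.01864459 -0.97778993]] [-0.01893007  0.56642656  1.10475196] dict_keys(['color', 'K', 'R', 't', 'shot'])
side [[441.38790366   0.         317.18849179]
 [  0.         441.38790366 234.01142857]
 [  0.           0.           1.        ]] [[ 0.8965394  -0.44293108 -0.00540054]
 [-0.3017415  -0.60174021 -0.73950037]
 [ 0.32429797  0.66462078 -0.67313449]] [-0.51631297  0.25301827  0.8575181 ] dict_keys(['color', 'K', 'R', 't', 'shot'])
```

View pics/top0.png

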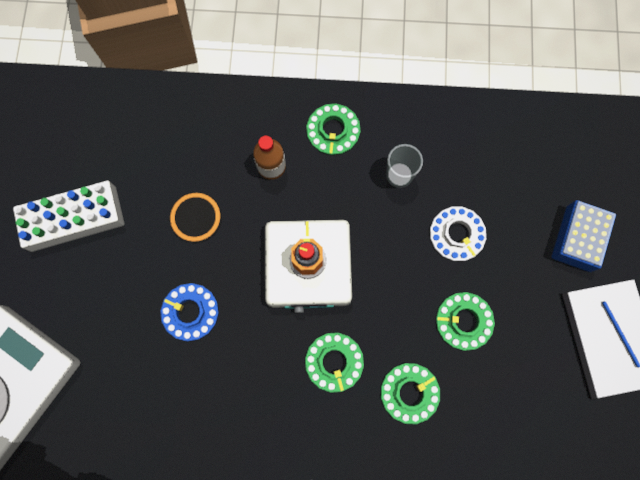

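View pics/side0.png

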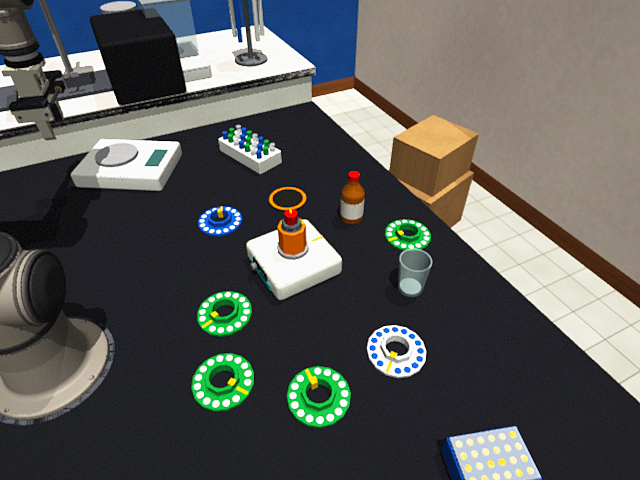

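```bash
cat > h.py <<'E'
from cell import telemetry,cams,robot
import numpy as np,cv2
from scipy.optimize import least_squares,minimize
def proj(p,X):
    X=np.atleast_2d(X); c=X@p["R"].T+p["t"]; u=c@p["K"].T; return u[:,:2]/u[:,2:]
def ray(p,uv):
    d=p["R"].T@np.linalg.solve(p["K"],[uv[0],uv[1],1.]); o=-p["R"].T@p["t"]; return o,d/np.linalg.norm(d)
def onplane(p,uv,z):
    o,d=ray(p,uv); return o+d*(z-o[2])/d[2]
def tri(pa,ua,pb,ub):
    oa,da=ray(pa,ua);ob,db=ray(pb,ub)
    A=np.stack([da,-db],1); s=np.linalg.lstsq(A,ob-oa,rcond=None)[0]
    a=oa+s[0]*da;b=ob+s[1]*db; return (a+b)/2,np.linalg.norm(a-b)
def circ(r,z,n=90):
    t=np.linspace(0,2*np.pi,n,endpoint=False); return np.stack([r*np.cos(t),r*np.sin(t),0*t+z],1)
def hullpts(p,P): return cv2.convexHull(proj(p,P).astype(np.float32))[:,0]
def supp(h,n=48):
    t=np.linspace(0,2*np.pi,n,endpoint=False); return (h@np.stack([np.cos(t),np.sin(t)])).max(0)
def fitcyl(views,regions,P,x0,free=(0,1,2)):
    """support-function fit of convex hull of model points P (at origin) to mask hulls"""
    obs=[]
    for r in regions:
        ys,xs=np.nonzero(r); q=np.stack([xs,ys],1).astype(np.float32)
        c=[]
        for dx in(-.5,.5):
            for dy in(-.5,.5): c.append(q+np.float32([dx,dy]))
        obs.append(supp(cv2.convexHull(np.concatenate(c))[:,0]))
    x0=np.array(x0,float)
    def f(v):
        x=x0.copy(); x[list(free)]=v
        return np.concatenate([supp(hullpts(p,P+x))-o for p,o in zip(views,obs)])
    s=least_squares(f,x0[list(free)],loss="soft_l1",x_scale=.01,diff_step=1e-4)
    x=x0.copy(); x[list(free)]=s.x; return x,np.sqrt(np.mean(f(s.x)**2))
def yellow(p):
    h=cv2.cvtColor(p["color"],cv2.COLOR_RGB2HSV); return (h[...,0]>20)&(h[...,0]<34)&(h[...,1]>130)&(h[...,2]>110)
DISC=np.concatenate([circ(.058,0),circ(.058,.006),circ(.0305,.02)])
E
python3 - <<'E'
from h import *
T=cams.read_camera("top");S=cams.read_camera("side")
for q in("disc1_mid","disc2_mid","disc3_mid","sleeve_mid","mixer","bottle","beaker","collar_knob"):
    for n,p in(("T",T),("S",S)):
        for d in cams.cut_out(p,q): print(q,n,round(d["score"],2),np.round(d["extent"]).astype(int),d["region"].sum(),np.round(onplane(p,d["extent"][:2],.01),3)[:2])
E
```

```text
disc1_mid T 0.96 [189 314  58  56] 2105 [0.415 0.266]
disc1_mid S 0.64 [220 223  46  28] 984 [0.417 0.248]
disc2_mid T 0.96 [335 127  53  51] 1886 [ 0.831 -0.005]
disc2_mid T 0.95 [412 394  61  63] 2442 [ 0.286 -0.185]
disc2_mid T 0.77 [465 323  59  59] 2257 [ 0.429 -0.286]
disc2_mid T 0.66 [335 364  58  59] 2179 [ 0.333 -0.031]
disc2_mid T 0.37 [310 267  87  96] 6949 [0.525 0.029]
disc2_mid S 0.74 [408 235  46  35] 1085 [ 0.827 -0.01 ]
disc2_mid S 0.73 [222 383  56  52] 2541 [ 0.285 -0.192]
disc2_mid S 0.56 [320 399  66  67] 2733 [ 0.432 -0.3  ]
disc3_mid T 0.63 [309 253  22  19] 424 [0.554 0.033]
disc3_mid T 0.59 [458 233  58  54] 2161 [ 0.612 -0.27 ]
disc3_mid T 0.51 [196 216  51  50] 2124 [0.618 0.272]
disc3_mid S 0.88 [395 353  56  52] 2048 [ 0.606 -0.282]
sleeve_mid T 0.65 [309 257  27  34] 480 [0.545 0.033]
sleeve_mid S 0.64 [291 237  29  34] 607 [0.56  0.114]
mixer T 0.82 [309 266  89  92] 7019 [0.525 0.031]
mixer T 0.25 [403 166  41  46] 1233 [ 0.752 -0.154]
mixer S 0.71 [294 255  93  89] 4232 [0.54  0.054]
bottle T 0.86 [271 158  30  46] 1019 [0.753 0.126]
bottle T 0.16 [306 252  25  22] 403 [0.554 0.04 ]
bottle S 0.74 [354 202  23  51] 952 [0.772 0.169]
beaker T 0.59 [405 166  35  48] 1196 [ 0.751 -0.157]
beaker S 0.78 [416 273  38  45] 1292 [ 0.767 -0.127]
beaker S 0.29 [292 239  27  34] 615 [0.558 0.107]
collar_knob T 0.68 [308 253  26  23] 429 [0.552 0.036]
collar_knob S 0.7 [290 224  17  20] 347 [0.578 0.16 ]
collar_knob S 0.38 [320 398  67  67] 2753 [ 0.433 -0.299]
```

```bash
cat >> h.py <<'E'
def bright(p,c,r,thr=60):
    m=(p["color"].max(2)>thr); b=np.zeros_like(m); c=np.array(c,int); b[max(0,c[1]-r):c[1]+r,max(0,c[0]-r):c[0]+r]=1
    n,l,s,_=cv2.connectedComponentsWithStats((m&b).astype(np.uint8)); 
    k=1+np.argmax(s[1:,4]); return l==k
def red(p,c,r):
    h=cv2.cvtColor(p["color"],cv2.COLOR_RGB2HSV); m=((h[...,0]<5)|(h[...,0]>172))&(h[...,1]>150)&(h[...,2]>70)
    b=np.zeros_like(m); c=np.array(c,int); b[max(0,c[1]-r):c[1]+r,max(0,c[0]-r):c[0]+r]=1
    n,l,s,_=cv2.connectedComponentsWithStats((m&b).astype(np.uint8)); 
    return l==1+np.argmax(s[1:,4])
def tabyaw(views,regions,x,z0=0):
    out=[]
    for p,r in zip(views,regions):
        m=yellow(p)&r; ys,xs=np.nonzero(m)
        # rim line only: ground radius between 32 and 58 at z=6mm
        P=np.array([onplane(p,(a,b),z0+.006) for a,b in zip(xs,ys)])[:,:2]-x[:2]
        rr=np.hypot(*P.T); k=(rr>.034)&(rr<.058); a=np.arctan2(P[k,1],P[k,0]); a=np.angle(np.exp(1j*a).mean())
        out.append((round(a,3),int(k.sum())))
    return out
E
python3 - <<'E'
from h import *
T=cams.read_camera("top");S=cams.read_camera("side")
D={"d1":((189,312),(220,220)),"d2":((465,321),(319,395)),"d3":((458,233),(396,350)),"gA":((335,362),(224,312)),"gB":((410,393),(222,381)),"gC":((333,128),(408,235))}
vis=[T["color"].copy(),S["color"].copy()]
for n,(a,b) in D.items():
    R=[bright(T,a,40),bright(S,b,42)]
    x0=[*onplane(T,a,.01)[:2],0]
    x,e=fitcyl((T,S),R,DISC,x0); x2,e2=fitcyl((T,S),R,DISC,x0,(0,1))
    xt=fitcyl((T,),R[:1],DISC,x0,(0,1))[0]
    print(n,[r.sum() for r in R],x.round(4),round(e,2),x2.round(4),round(e2,2),"top",xt.round(4),tabyaw((T,S),R,x2))
    for v,p in zip(vis,(T,S)): cv2.polylines(v,[hullpts(p,DISC+x2).round().astype(np.int32)],True,(255,0,255),1)
R=[red(T,(308,251),14),red(S,(291,214),14)]
K=np.concatenate([circ(.014,-.012),circ(.014,.012)])
x,e=fitcyl((T,S),R,K,[.5,.03,.15]); print("knob",[r.sum() for r in R],x.round(4),e, fitcyl((T,S),R,K,[.5,.03,.15],(0,1)))
for v,p in zip(vis,(T,S)): cv2.polylines(v,[hullpts(p,K+x).round().astype(np.int32)],True,(0,255,255),1)
# mat: orange outline
for q,c in((T,(196,216)),(S,(288,198))):pass
def org(p,c,r):
    h=cv2.cvtColor(p["color"],cv2.COLOR_RGB2HSV); m=(h[...,0]>7)&(h[...,0]<20)&(h[...,1]>130)&(h[...,2]>90)
    b=np.zeros_like(m); b[c[1]-r:c[1]+r,c[0]-r:c[0]+r]=1; return m&b
R=[org(T,(196,216),32),org(S,(288,198),22)]; print([r.sum() for r in R])
for f in((0,1,2),(0,1)):
    x,e=fitcyl((T,S),R,circ(.055,0),[.6,.27,.003],f); print("mat",x.round(4),e)
for v,p in zip(vis,(T,S)): cv2.polylines(v,[hullpts(p,circ(.055,0)+x).round().astype(np.int32)],True,(255,0,255),1)
cv2.imwrite("pics/ovT.png",vis[0][:,:,::-1]);cv2.imwrite("pics/ovS.png",vis[1][:,:,::-1])
t=cv2.resize(T["color"][210:315,255:360],None,fx=5,fy=5,interpolation=cv2.INTER_CUBIC);cv2.imwrite("pics/mixT.png",t[:,:,::-1])
E
```

```text
d1 [np.int64(2390), np.int64(1063)] [0.4198 0.2668 0.0014] 0.89 [0.4199 0.2674 0.    ] 0.9 top [0.4199 0.2676 0.    ] [(np.float64(1.199), 15), (np.float64(1.245), 17)]
d2 [np.int64(2368), np.int64(2796)] [ 4.353e-01 -2.884e-01  2.000e-04] 0.75 [ 0.4353 -0.2884  0.    ] 0.75 top [ 0.4349 -0.2878  0.    ] [(np.float64(1.552), 24), (np.float64(1.516), 42)]
d3 [np.int64(2226), np.int64(2293)] [ 6.15e-01 -2.72e-01 -1.00e-04] 0.84 [ 0.6149 -0.272   0.    ] 0.84 top [ 0.6147 -0.2714  0.    ] [(np.float64(-2.524), 13), (np.float64(-2.487), 24)]
gA [np.int64(2439), np.int64(1832)] [ 3.384e-01 -3.050e-02  3.000e-04] 0.85 [ 0.3384 -0.0305  0.    ] 0.85 top [ 0.3382 -0.0299  0.    ] [(np.float64(-2.818), 28), (np.float64(-2.792), 29)]
gB [np.int64(2537), np.int64(2620)] [ 2.877e-01 -1.827e-01 -1.000e-04] 0.8 [ 0.2877 -0.1828  0.    ] 0.8 top [ 0.2875 -0.1822  0.    ] [(np.float64(-0.943), 25), (np.float64(-0.964), 44)]
gC [np.int64(1951), np.int64(1901)] [ 0.831  -0.0015 -0.0016] 9.58 [ 0.8304 -0.0017  0.    ] 9.69 top [ 8.305e-01 -8.000e-04  0.000e+00] [(np.float64(3.085), 23), (np.float64(3.093), 18)]
knob [np.int64(168), np.int64(173)] [0.5296 0.0338 0.1496] 0.38401666120061534 (array([0.5295539 , 0.03372999, 0.15      ]), np.float64(0.387997229576046))
[np.int64(755), np.int64(248)]
mat [ 0.6195  0.2776 -0.0017] 2.9145754565511703
mat [0.6183 0.2761 0.003 ] 3.16991708830724
```

View pics/ovT.png

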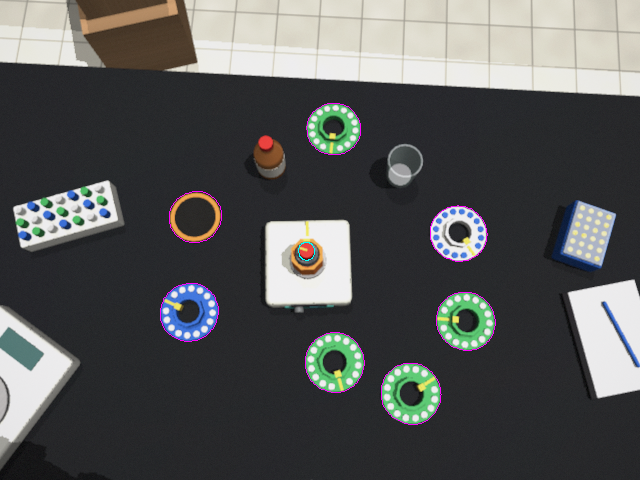

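View pics/ovS.png

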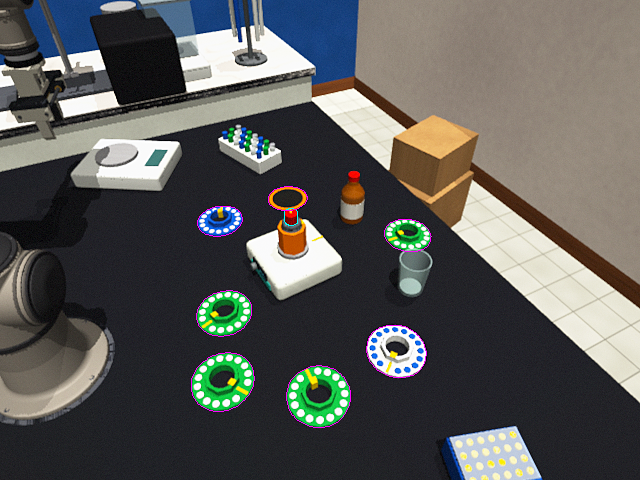

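View pics/mixT.png

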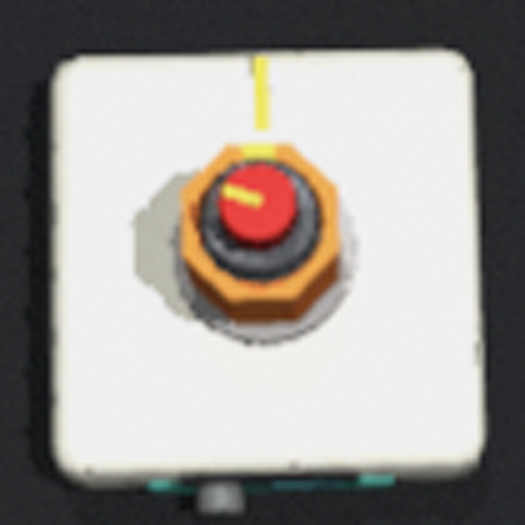

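```bash
python3 - <<'E'
from h import *
T=cams.read_camera("top");S=cams.read_camera("side")
m=yellow(T); b=np.zeros_like(m); b[218:239,300:316]=1
ys,xs=np.nonzero(m&b); P=np.array([onplane(T,(x,y),.055)[:2] for x,y in zip(xs,ys)])
print(len(P),P.min(0),P.max(0)); c=P.mean(0); print("line mean",c,"dir from knob",np.arctan2(c[1]-.0337,c[0]-.5296)); v=np.linalg.svd(P-c)[2][0]; print("pca",np.arctan2(*(v*np.sign(v[0]))[::-1]))
# housing top mask minAreaRect projected on z=.055
g=T["color"].min(2)>150; b=np.zeros_like(g); b[215:312,258:358]=1
q=cv2.findContours((g&b).astype(np.uint8),0,1)[0]; q=max(q,key=cv2.contourArea)[:,0]
Q=np.array([onplane(T,a,.055)[:2] for a in q]); print(cv2.minAreaRect((Q*1000).astype(np.float32)))
for n,p,c in(("T",T,(271,158)),("S",S,(354,202))):
  for q in("bottle","beaker"):
    d=cams.cut_out(p,q)[0]; x,y,w,h=d["extent"]; print(q,n,onplane(p,(x,y+h/2-6),0)[:2].round(3))
print(telemetry.observe()["time"])
E
```

```text
21 [0.58237546 0.0380655 ] [0.60683033 0.04162964]
line mean [0.59648211 0.03973395] dir from knob 0.08997415916203044
pca 0.11249129484433147
((527.7343139648438, 32.52851104736328), (166.22227478027344, 165.42269897460938), 4.669699192047119)
bottle T [0.718 0.123]
beaker T [ 0.717 -0.153]
bottle S [0.741 0.111]
beaker S [ 0.745 -0.154]
1.4
```

```bash
cat > go.py <<'E'
import sys
from h import *
def rel(x,y,z,yaw=None):
    s=telemetry.observe(); p=s["tool_pos"]; w=s["tool_rot"][2]
    d=np.array([x,y,z])-p; c,sn=np.cos(w),np.sin(w)
    t=np.array([c*d[0]+sn*d[1], sn*d[0]-c*d[1], -d[2]])*1000
    dy=None if yaw is None else -np.angle(np.exp(1j*(yaw-w)))
    print("t",round(s["time"],2),"pos",p.round(4),"yaw",round(w,3),"rp",s["tool_rot"][:2].round(3),"F",s["contact_force"].round(1),"op",round(s["opening"],4),"q6",round(s["qpos"][5],2))
    print("rel mm",t.round(1),"len",round(np.linalg.norm(t)),"turn",None if dy is None else round(dy,3))
if __name__=="__main__": rel(*[float(a) for a in sys.argv[1:]])
E
python3 go.py .5296 .0337 .21 2.876
```

```text
t 1.4 pos [0.1155 0.5122 0.22  ] yaw 2.92 rp [ 3.142 -0.   ] F [-1.5  0.  -0.1] op 0.0916 q6 -0.15
rel mm [-509.2 -375.6   10. ] len 633 turn 0.044
```

servo_tool(targets="-36 -27 0 0; -36 -27 0 0; -36 -27 0 0; -36 -27 0 0; -36 -27 0 0; -36 -27 0 0; -36 -27 0 0; -36 -27 0 0; -36 -27 0 0; -36 -27 0 0; -36 -27 0 0; -36 -27 0 0; -36 -27 0 0; -36 -27 0 0; 0 0 0 0.044", hand=1, squeeze=60)

```text
time: 3.28
tool_pos: [0.5385, 0.0178, 0.2211]
tool_rot: [3.136, 0.005, 2.877]
contact_force: [-0.0, 0.2, -0.6]
opening: 0.092
```

```bash
python3 go.py .5296 .0337 .21 2.876
```

```text
t 3.27 pos [0.5385 0.0178 0.2211] yaw 2.877 rp [3.136 0.005] F [-0.   0.2 -0.6] op 0.092 q6 -1.42
rel mm [12.7 13.  11.1] len 21 turn 0.001
```

servo_tool(targets="12 13 11 0; 0 0 0 0; 0 0 0 0")

```text
time: 3.65
tool_pos: [0.529, 0.0353, 0.2088]
tool_rot: [3.136, 0.004, 2.879]
contact_force: [0.7, 0.1, -0.0]
opening: 0.0919
```

```bash
python3 go.py .5296 .0337 .154 2.876; python3 - <<'E'
from h import *
for n in("top","side"):
    p=cams.read_camera(n); c=proj(p,[.53,.034,.15])[0].astype(int); t=cv2.resize(p["color"][c[1]-60:c[1]+60,c[0]-80:c[0]+80],None,fx=5,fy=5,interpolation=cv2.INTER_CUBIC);cv2.imwrite(f"pics/{n}1.png",t[:,:,::-1])
E
```

```text
t 3.65 pos [0.529  0.0353 0.2088] yaw 2.879 rp [3.136 0.004] F [ 0.7  0.1 -0. ] op 0.0919 q6 -1.39
rel mm [-1.  -1.4 54.8] len 55 turn 0.003
```

View pics/side1.png

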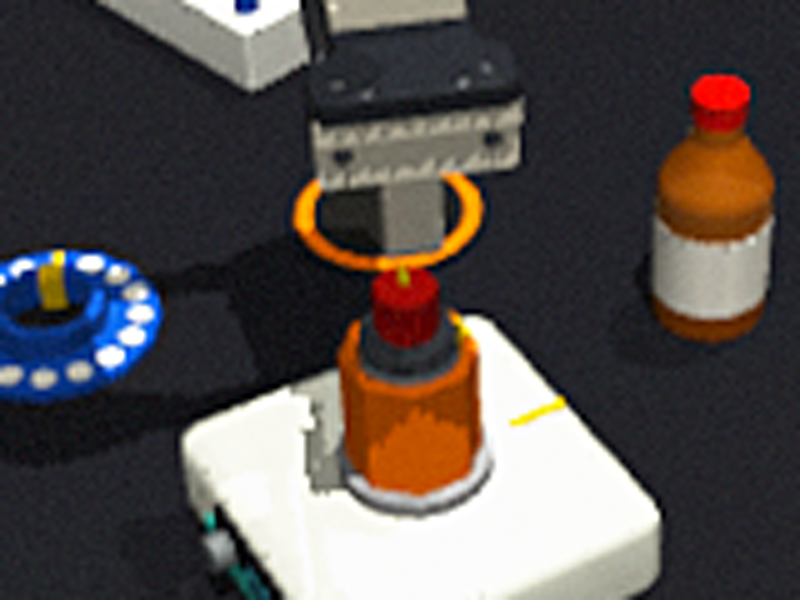

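servo_tool(targets="-1 -1.5 20 0; 0 0 20 0; 0 0 14 0; 0 0 0 0; 0 0 0 0")

```text
time: 4.38
tool_pos: [0.5313, 0.0341, 0.1556]
tool_rot: [3.136, 0.009, 2.881]
contact_force: [-0.1, 0.4, 0.8]
opening: 0.0917
```

```bash
python3 go.py .5296 .0337 .154 2.876
```

```text
t 4.38 pos [0.5313 0.0341 0.1556] yaw 2.881 rp [3.136 0.009] F [-0.1  0.4  0.8] op 0.0917 q6 -1.39
rel mm [ 1.5 -0.8  1.6] len 2 turn 0.005
```

servo_tool(targets="1.5 0 1 0; 0 0 0 0; 0 0 0 0; 0 0 0 0; 0 0 0 0", hand=0, squeeze=15)

```text
time: 5.0
tool_pos: [0.5306, 0.0344, 0.1562]
tool_rot: [3.135, 0.012, 2.881]
contact_force: [0.7, -0.8, -0.1]
opening: 0.046
```

servo_tool(targets="0 0 0 0; 0 0 0 0; 0 0 0 0; 0 0 0 0")

```text
time: 5.5
tool_pos: [0.5306, 0.0344, 0.1562]
tool_rot: [3.135, 0.012, 2.881]
contact_force: [0.1, 0.5, 0.0]
opening: 0.0066
```

```bash
python3 go.py .5296 .0337 .154 2.876
```

```text
t 5.5 pos [0.5306 0.0344 0.1562] yaw 2.881 rp [3.135 0.012] F [0.1 0.5 0. ] op 0.0066 q6 -1.39
rel mm [ 0.8 -0.9  2.2] len 2 turn 0.005
```

```bash
python3 - <<'E'
from h import *
for n in("top","side"):
    p=cams.read_camera(n); c=proj(p,[.53,.034,.15])[0].astype(int); t=cv2.resize(p["color"][c[1]-60:c[1]+60,c[0]-80:c[0]+80],None,fx=5,fy=5,interpolation=cv2.INTER_CUBIC);cv2.imwrite(f"pics/{n}2.png",t[:,:,::-1])
E
```

```text
(no output)
```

View pics/side2.png

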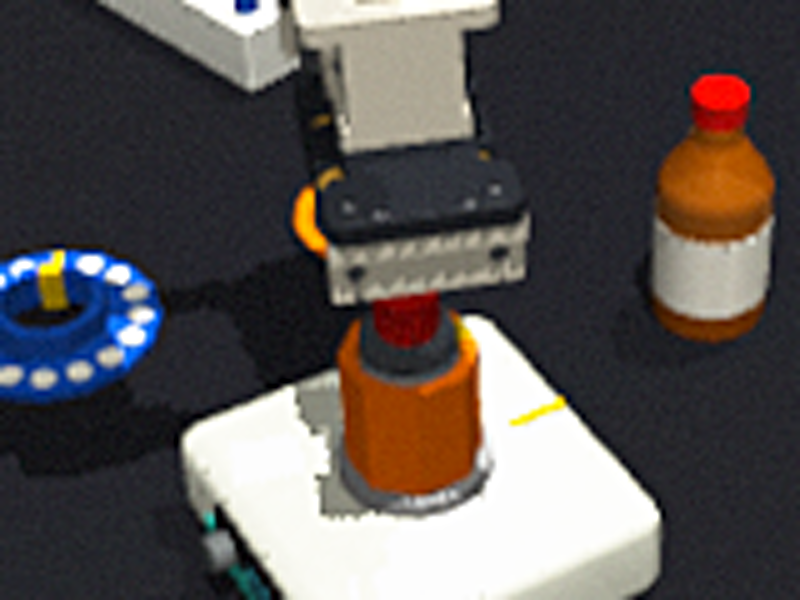

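View pics/top2.png

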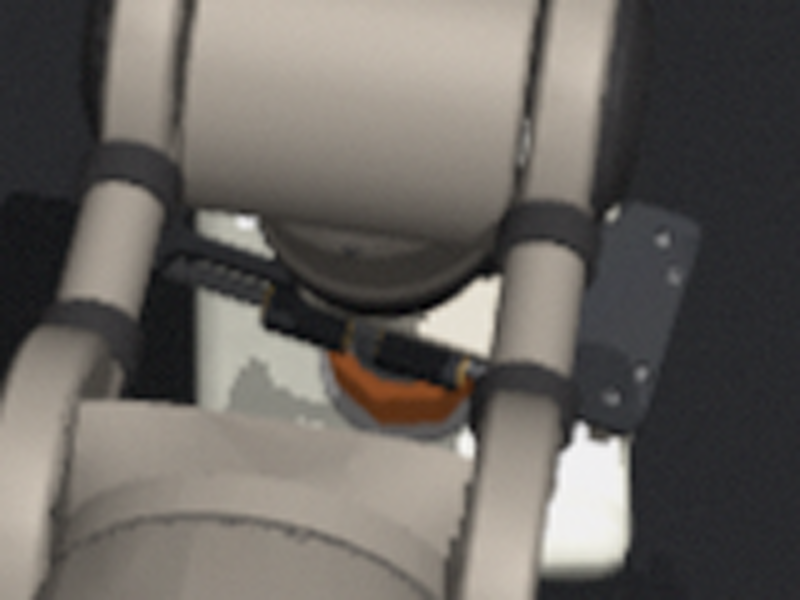

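```bash
python3 - <<'E'
from h import *
p=cams.read_camera("side"); s=telemetry.observe(); print(s["opening"],s["tool_pos"])
im=p["color"].copy(); 
c0=proj(p,[.53,.034,.15])[0].astype(int)-[50,60]
big=cv2.resize(im[c0[1]:c0[1]+100,c0[0]:c0[0]+100],None,fx=6,fy=6,interpolation=cv2.INTER_NEAREST)
def dot(X,col):
    u=(proj(p,X)[0]-c0+.5)*6; cv2.circle(big,tuple(u.astype(int)),3,col,-1); print(X,proj(p,X)[0].round(1))
w=s["tool_rot"][2]; ty=np.array([np.sin(w),-np.cos(w),0]); tx=np.array([np.cos(w),np.sin(w),0]); t=s["tool_pos"]
dot(t,(0,255,255)); dot(t+[0,0,-.014],(255,0,255)); dot(t+[0,0,.052],(0,255,0))
for a in(-.095,.095): dot(t+ty*a+[0,0,.052],(0,255,0))
for a in(-.0375,.0375):
  for b in(-.095,.095): dot(t+ty*b+tx*a+[0,0,.052],(255,255,0))
cv2.imwrite("pics/s3.png",big[:,:,::-1])
E
```

```text
0.0009503578907024087 [0.53065204 0.03439036 0.1561778 ]
[0.53065204 0.03439036 0.1561778 ] [290.8 213.8]
[0.53065204 0.03439036 0.1421778 ] [291.1 218.8]
[0.53065204 0.03439036 0.2081778 ] [289.7 194.5]
[ 0.50613594 -0.05739178  0.2081778 ] [297.2 224. ]
[0.55516813 0.1261725  0.2081778 ] [283.2 169.1]
[ 0.54236573 -0.06706918  0.2081778 ] [316.4 221.4]
[0.59139792 0.11649509 0.2081778 ] [299.8 167.1]
[ 0.46990615 -0.04771437  0.2081778 ] [277.7 226.6]
[0.51893834 0.13584991 0.2081778 ] [266.4 171. ]
```

View pics/s3.png

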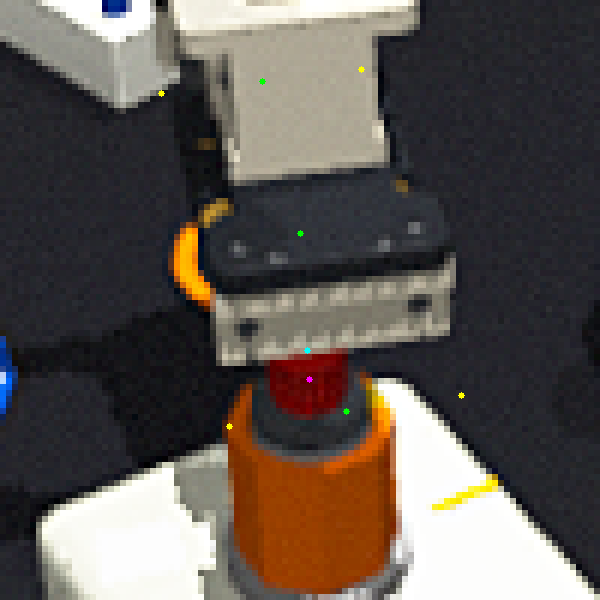

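```bash
python3 - <<'E'
from h import *
p=cams.read_camera("side")
c0=proj(p,[.53,.034,.15])[0].astype(int)-[80,60]
big=cv2.imread("pics/side1.png")
w=2.879; t=np.array([.529,.0353,.2088]); ty=np.array([np.sin(w),-np.cos(w),0]); tx=np.array([np.cos(w),np.sin(w),0])
print(ty)
for a in(.046,.065,-.046,-.065):
  for b in(-.0095,.0095):
    for z,c in((-.014,(255,0,255)),(.047,(0,255,0))):
      u=(proj(p,t+a*ty+b*tx+[0,0,z])[0]-c0+.5)*5; cv2.circle(big,tuple(u.astype(int)),3,c,-1)
cv2.imwrite("pics/s4.png",big)
E
```

```text
[0.2595852  0.96572021 0.        ]
```

View pics/s4.png

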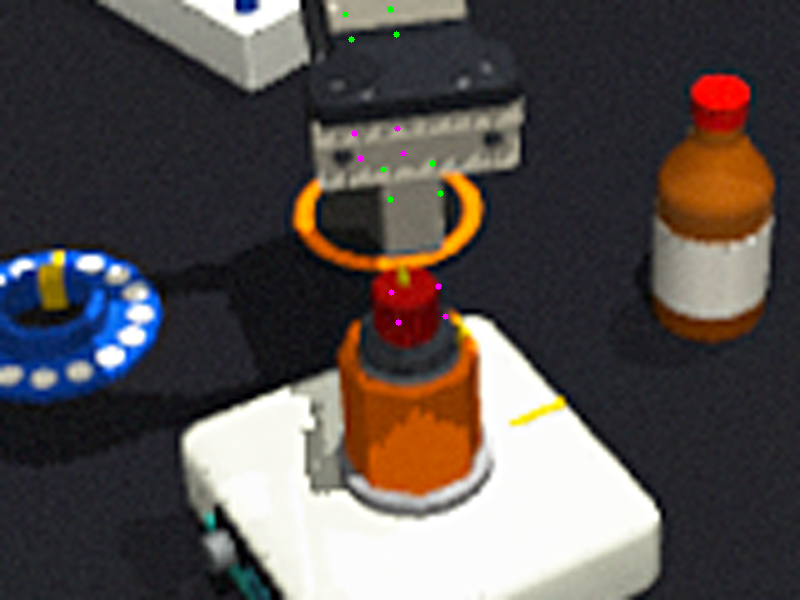

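```bash
python3 - <<'E'
from h import *
s=telemetry.observe(); t=s["tool_pos"]; w=s["tool_rot"][2]; print(s["time"],t)
for n in("top","side"):
    p=cams.read_camera(n); c0=proj(p,[.53,.034,.15])[0].astype(int)-[80,70]
    big=cv2.resize(p["color"][c0[1]:c0[1]+120,c0[0]:c0[0]+160],None,fx=5,fy=5,interpolation=cv2.INTER_CUBIC)[:,:,::-1].copy()
    ty=np.array([np.sin(w),-np.cos(w),0]); tx=np.array([np.cos(w),np.sin(w),0])
    for a in(.0,.02,-.02,.095,-.095):
     for b in(-.0095,.0095):
      for z,c in((-.014,(255,0,255)),(.052,(0,255,0))):
       u=(proj(p,t+a*ty+b*tx+[0,0,z])[0]-c0+.5)*5; cv2.circle(big,tuple(u.astype(int)),3,c,-1)
    cv2.imwrite(f"pics/{n}5.png",big)
E
```

```text
5.7 [0.53061242 0.03440611 0.15615517]
```

View pics/top5.png

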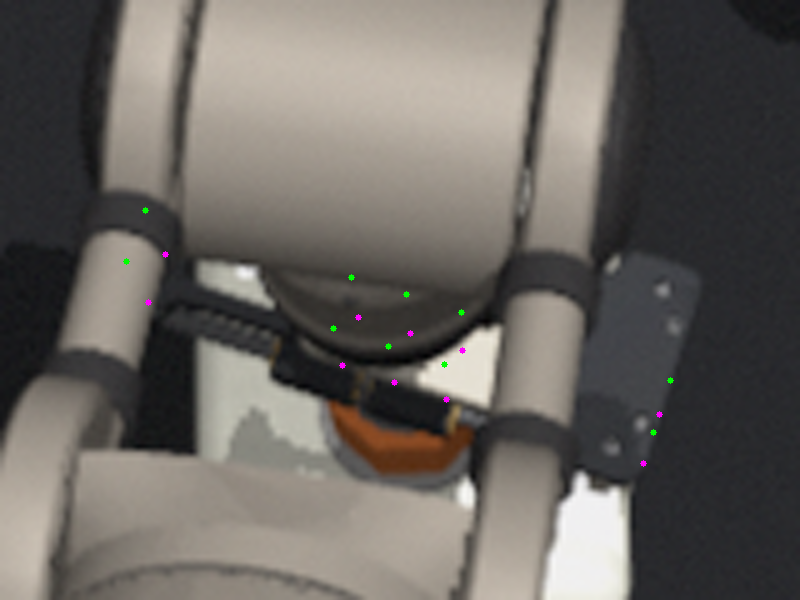

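```bash
python3 - <<'E'
from h import *
p=cams.read_camera("side"); im=cv2.imread("pics/side0.png")
t=np.array([.1155,.5122,.22]); w=2.92
big=cv2.resize(im[50:170,0:150],None,fx=5,fy=5,interpolation=cv2.INTER_CUBIC)
ty=np.array([np.sin(w),-np.cos(w),0]); tx=np.array([np.cos(w),np.sin(w),0])
for a in(.046,.065,-.046,-.065):
  for b in(-.0095,.0095):
    for z,c in((-.014,(255,0,255)),(.052,(0,255,0))):
       u=(proj(p,t+a*ty+b*tx+[0,0,z])[0]-[0,50]+.5)*5; cv2.circle(big,tuple(u.astype(int)),3,c,-1)
cv2.imwrite(f"pics/s6.png",big)
E
```

```text
(no output)
```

View pics/s6.png

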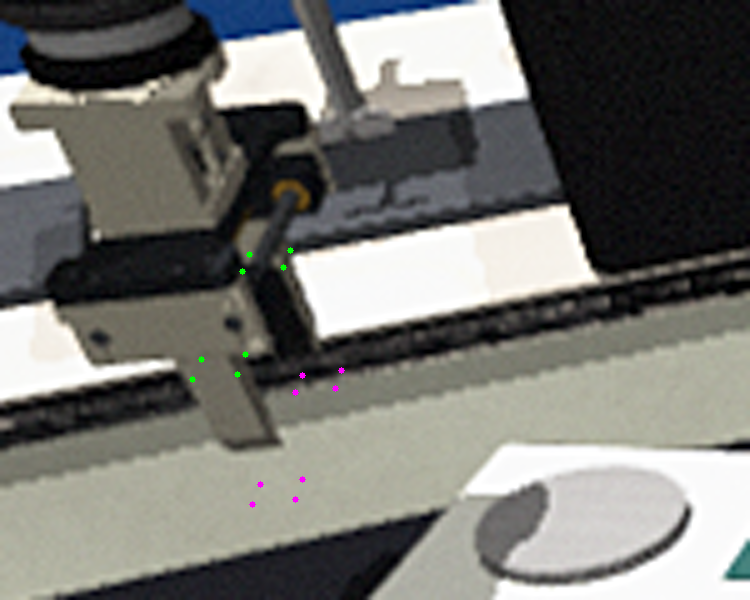

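View pics/side5.png

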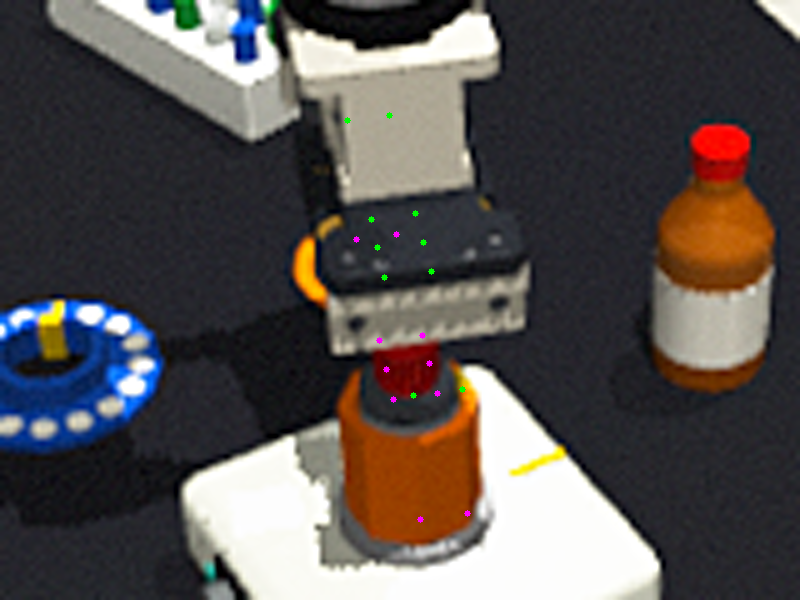

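servo_tool(targets="0 0 4 0; 0 0 0 0; 0 0 4 0; 0 0 0 0; 0 0 2 0; 0 0 0 0")

```text
time: 6.6
tool_pos: [0.5333, 0.0345, 0.1557]
tool_rot: [3.133, 0.024, 2.881]
contact_force: [-1.7, 0.5, 2.7]
opening: 0.0003
```

```bash
python3 go.py .5296 .0337 .154 2.876; python3 -c "
from h import *
s=telemetry.observe();print(s['qpos'].round(3),s['joint_efforts'].round(2),s['torque'].round(2),s['contact_force'].round(2))
for n in ('side',):
    p=cams.read_camera(n); cv2.imwrite('pics/side7.png',p['color'][:,:,::-1])
"
```

```text
t 6.6 pos [0.5333 0.0345 0.1557] yaw 2.881 rp [3.133 0.024] F [-1.7  0.5  2.7] op 0.0003 q6 -1.39
rel mm [ 3.4 -1.7  1.7] len 4 turn 0.005
[-0.081  0.405  1.618  0.005  1.094 -1.394] [ 2.000e-02 -4.314e+01 -2.279e+01  1.000e-01 -7.100e-01  0.000e+00] [-0.06  0.43  0.04] [-1.7   0.52  2.68]
```

View pics/side7.png

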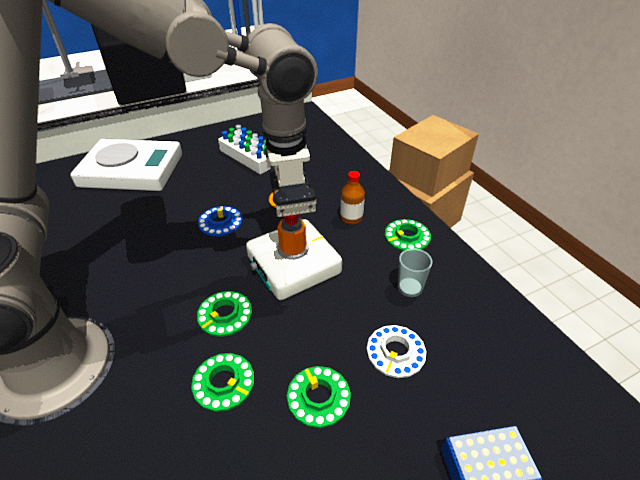

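servo_tool(targets="0 0 6 0")

```text
time: 6.78
tool_pos: [0.5345, 0.0346, 0.1545]
tool_rot: [3.132, 0.029, 2.881]
contact_force: [-20.7, 2.4, 68.6]
opening: 0.0005
```

servo_tool(targets="0 0 -15 0; 0 0 0 0; 0 0 0 0")

```text
time: 7.15
tool_pos: [0.5341, 0.0346, 0.1692]
tool_rot: [3.132, 0.029, 2.881]
contact_force: [0.3, -0.4, 0.3]
opening: 0.0004
```

servo_tool(targets="0 0 10 0; 0 0 0 0")

```text
time: 7.4
tool_pos: [0.5334, 0.0346, 0.1563]
tool_rot: [3.133, 0.025, 2.881]
contact_force: [-0.6, -0.9, -0.4]
opening: 0.0005
```

servo_tool(targets="0 0 5 0")

```text
time: 7.52
tool_pos: [0.5349, 0.0347, 0.1546]
tool_rot: [3.132, 0.03, 2.881]
contact_force: [-15.0, 1.9, 59.8]
opening: 0.0004
```

servo_tool(targets="0 0 5 0")

```text
time: 7.65
tool_pos: [0.5353, 0.0347, 0.1547]
tool_rot: [3.131, 0.033, 2.882]
contact_force: [-20.6, 0.9, 51.4]
opening: 0.0006
```

servo_tool(targets="0 0 -20 0; 0 0 -5 0; 0 0 0 0; 0 0 0 0; 0 0 0 0; 0 0 0 0; 0 0 0 0", hand=1)

```text
time: 8.52
tool_pos: [0.5332, 0.0348, 0.1775]
tool_rot: [3.132, 0.029, 2.882]
contact_force: [0.6, 0.7, 0.2]
opening: 0.0658
```

```bash
cat >> go.py <<'E'
from scipy.spatial.transform import Rotation as Ro
s=telemetry.observe(); R=Ro.from_euler("xyz",s["tool_rot"]).as_matrix(); print("zaxis",R[:,2].round(4),"xaxis",R[:,0].round(3),"q",s["qpos"].round(3))
E
python3 go.py .5296 .0337 .136 2.876;  python3 -c "
from h import *
for n in ('side','top'):
    p=cams.read_camera(n); c0=proj(p,[.53,.034,.15])[0].astype(int)-[80,70]
    big=cv2.resize(p['color'][c0[1]:c0[1]+120,c0[0]:c0[0]+160],None,fx=5,fy=5,interpolation=cv2.INTER_CUBIC)[:,:,::-1].copy()
    cv2.imwrite(f'pics/{n}8.png',big)
"
```

```text
t 8.53 pos [0.5332 0.0348 0.1775] yaw 2.882 rp [3.132 0.029] F [0.6 0.7 0.2] op 0.0658 q6 -1.39
rel mm [ 3.2 -2.  41.5] len 42 turn 0.006
zaxis [ 0.0303  0.0019 -0.9995] xaxis [-0.966  0.257 -0.029] q [-0.081  0.38   1.592  0.005  1.14  -1.394]
```

View pics/side8.png

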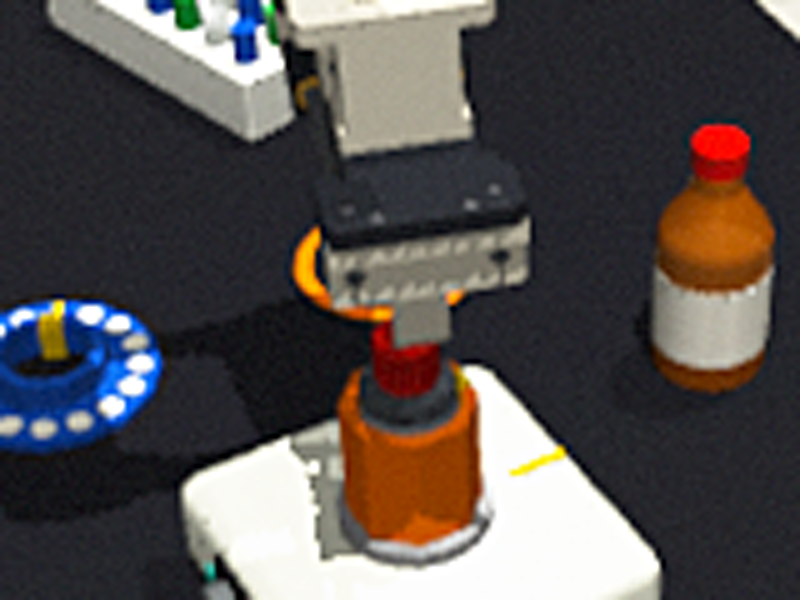

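servo_tool(targets="3 -2 10 0; 0 0 12 0; 0 0 0 0")

```text
time: 9.0
tool_pos: [0.5299, 0.0335, 0.1536]
tool_rot: [3.132, 0.028, 2.881]
contact_force: [-0.3, -0.7, -0.0]
opening: 0.0915
```

servo_tool(targets="0 0 10 0; 0 0 5 0; 0 0 0 0")

```text
time: 9.38
tool_pos: [0.5304, 0.0336, 0.1373]
tool_rot: [3.132, 0.028, 2.882]
contact_force: [-0.5, 0.6, 0.0]
opening: 0.0922
```

```bash
python3 go.py .5296 .0337 .136 2.876;  python3 -c "
from h import *
for n in ('side',):
    p=cams.read_camera(n); c0=proj(p,[.53,.034,.15])[0].astype(int)-[80,70]
    big=cv2.resize(p['color'][c0[1]:c0[1]+120,c0[0]:c0[0]+160],None,fx=5,fy=5,interpolation=cv2.INTER_CUBIC)[:,:,::-1].copy()
    cv2.imwrite(f'pics/{n}9.png',big)
"
```

```text
t 9.38 pos [0.5304 0.0336 0.1373] yaw 2.882 rp [3.132 0.028] F [-0.5  0.6  0. ] op 0.0922 q6 -1.4
rel mm [ 0.8 -0.1  1.3] len 2 turn 0.006
zaxis [ 0.0294  0.002  -0.9996] xaxis [-0.966  0.257 -0.028] q [-0.084  0.419  1.654  0.005  1.04  -1.397]
```

View pics/side9.png

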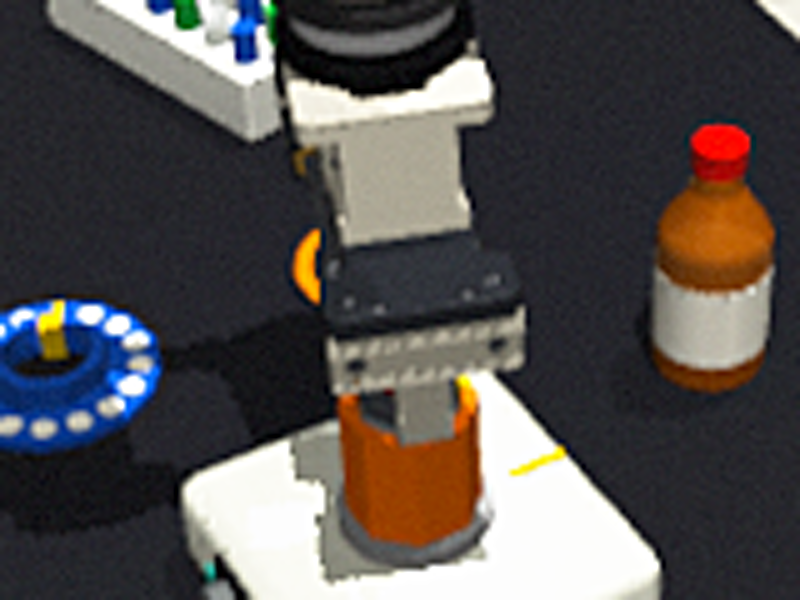

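servo_tool(targets="0 0 0 0; 0 0 0 0; 0 0 0 0; 0 0 0 0; 0 0 0 0; 0 0 0 0", hand=0, squeeze=10)

```text
time: 10.18
tool_pos: [0.5311, 0.0336, 0.1384]
tool_rot: [3.132, 0.03, 2.882]
contact_force: [0.1, 0.0, -0.2]
opening: 0.0366
```

servo_tool(targets="0 0 0 0; 0 0 0 0; 0 0 0 0")

```text
time: 10.55
tool_pos: [0.531, 0.0333, 0.1385]
tool_rot: [3.132, 0.03, 2.882]
contact_force: [-0.0, -0.3, -0.6]
opening: 0.0276
```

```bash
python3 go.py .5296 .0337 .136 2.876
```

```text
t 10.55 pos [0.531  0.0333 0.1385] yaw 2.882 rp [3.132 0.03 ] F [-0.  -0.3 -0.6] op 0.0276 q6 -1.4
rel mm [1.4 0.  2.5] len 3 turn 0.006
zaxis [ 0.0314  0.0013 -0.9995] xaxis [-0.966  0.257 -0.03 ] q [-0.084  0.417  1.653  0.005  1.04  -1.397]
```

servo_tool(targets="0 0 0 0; 0 0 0 0; 0 0 -6 0; 0 0 -6 0; 0 0 -3 0", squeeze=50)

```text
time: 11.18
tool_pos: [0.5308, 0.0333, 0.1515]
tool_rot: [3.132, 0.028, 2.881]
contact_force: [6.1, -0.6, -14.6]
opening: 0.027
```

servo_tool(targets="0 0 -3 0.18; 0 0 -2.5 0.18; 0 0 -2.5 0.18; 0 0 -2.5 0.18; 0 0 -2 0")

```text
time: 11.8
tool_pos: [0.5304, 0.033, 0.1517]
tool_rot: [3.123, 0.008, 2.136]
contact_force: [8.6, -0.5, -19.6]
opening: 0.0265
```

servo_tool(targets="0 0 -2.5 0.18; 0 0 -2.5 0.18; 0 0 -2.5 0.1; 0 0 -2 0.04; 0 0 -2 0.03")

```text
time: 12.42
tool_pos: [0.53, 0.0334, 0.1519]
tool_rot: [3.131, -0.004, 1.592]
contact_force: [8.0, 1.9, -19.7]
opening: 0.0264
```

```bash
python3 go.py .5296 .0337 .136 1.662; python3 -c "
from h import *
print(telemetry.observe()['torque'])"
```

```text
t 12.43 pos [0.53   0.0334 0.1519] yaw 1.592 rp [ 3.131 -0.004] F [  8.    1.9 -19.7] op 0.0264 q6 -0.11
rel mm [ 0.3 -0.4 15.9] len 16 turn -0.07
zaxis [ 0.0104  0.0038 -0.9999] xaxis [-0.021  1.     0.004] q [-0.084  0.412  1.619  0.005  1.101 -0.108]
[ 0.07207854 -1.2132627   0.79972316]
```

servo_tool(targets="0 0 4 0; 0 0 5 0; 0 0 4 0; 0 0 0 0")

```text
time: 12.92
tool_pos: [0.5302, 0.0335, 0.1388]
tool_rot: [3.132, -0.002, 1.597]
contact_force: [1.7, 0.1, -9.3]
opening: 0.0266
```

servo_tool(targets="0 0 0 0; 0 0 0 0; 0 0 0 0; 0 0 0 0; 0 0 0 0; 0 0 0 0; 0 0 0 0", hand=1)

```text
time: 13.8
tool_pos: [0.5305, 0.0335, 0.1409]
tool_rot: [3.13, -0.003, 1.594]
contact_force: [0.4, 0.6, -0.4]
opening: 0.0901
```

```bash
python3 go.py .5296 .0337 .136 1.656; python3 -c "
from h import *
for n in ('side','top'):
    p=cams.read_camera(n); c0=proj(p,[.53,.034,.15])[0].astype(int)-[80,70]
    big=cv2.resize(p['color'][c0[1]:c0[1]+120,c0[0]:c0[0]+160],None,fx=5,fy=5,interpolation=cv2.INTER_CUBIC)[:,:,::-1].copy()
    cv2.imwrite(f'pics/{n}10.png',big)
"
```

```text
t 13.8 pos [0.5305 0.0335 0.1409] yaw 1.594 rp [ 3.13e+00 -3.00e-03] F [ 0.4  0.6 -0.4] op 0.0901 q6 -0.11
rel mm [ 0.2 -0.9  4.9] len 5 turn -0.062
zaxis [ 0.0118  0.003  -0.9999] xaxis [-0.023  1.     0.003] q [-0.084  0.424  1.633  0.004  1.073 -0.109]
```

View pics/side10.png

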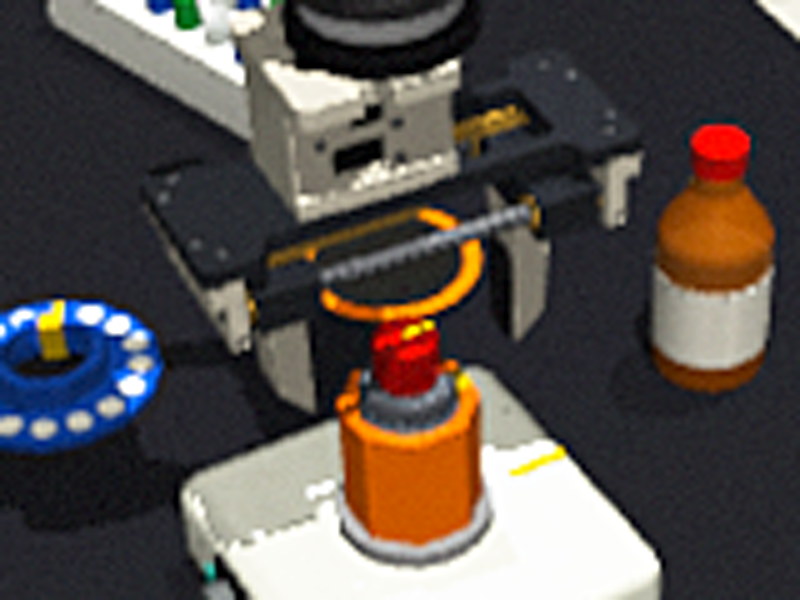

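View pics/top10.png

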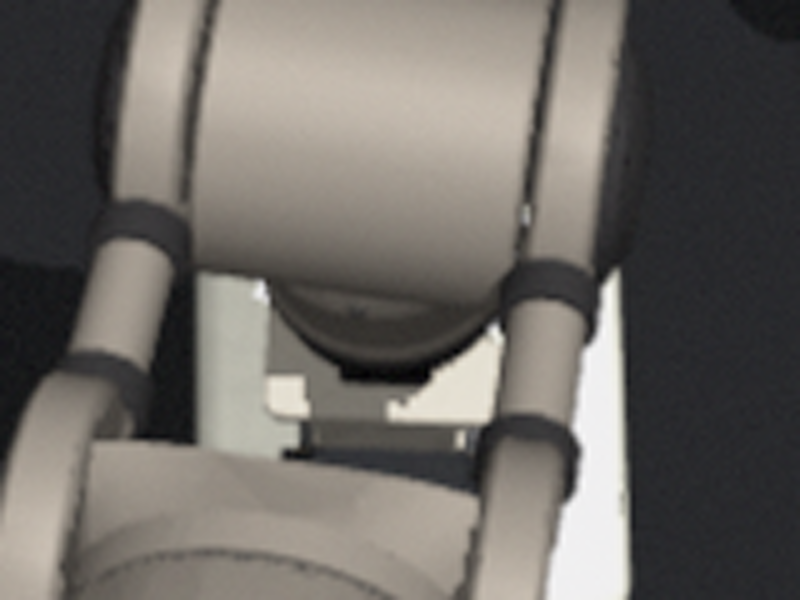

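servo_tool(targets="0 -1 10 -0.062; 0 0 12 0; 0 0 12 0; 0 0 6 0; 0 0 0 0")

```text
time: 14.52
tool_pos: [0.53, 0.0336, 0.0986]
tool_rot: [3.13, -0.002, 1.655]
contact_force: [0.1, -0.1, 0.4]
opening: 0.092
```

```bash
python3 go.py .5296 .0337 .099 1.656
```

```text
t 14.53 pos [0.53   0.0336 0.0986] yaw 1.655 rp [ 3.13e+00 -2.00e-03] F [ 0.1 -0.1  0.4] op 0.092 q6 -0.17
rel mm [ 0.1 -0.4 -0.4] len 1 turn -0.001
zaxis [ 0.0114  0.003  -0.9999] xaxis [-0.084  0.996  0.002] q [-0.083  0.476  1.684  0.005  0.971 -0.17 ]
```

servo_tool(targets="0 0 0 0; 0 0 0 0; 0 0 0 0; 0 0 0 0; 0 0 0 0; 0 0 0 0", hand=0, squeeze=30)

```text
time: 15.28
tool_pos: [0.5306, 0.0336, 0.0996]
tool_rot: [3.128, -0.002, 1.654]
contact_force: [0.5, -0.2, -0.6]
opening: 0.0578
```

```bash
python3 go.py .5296 .0337 .099 1.656
```

```text
t 15.28 pos [0.5306 0.0336 0.0996] yaw 1.654 rp [ 3.128e+00 -2.000e-03] F [ 0.5 -0.2 -0.6] op 0.0578 q6 -0.17
rel mm [ 0.2 -1.   0.6] len 1 turn -0.002
zaxis [ 0.0133  0.0029 -0.9999] xaxis [-0.083  0.997  0.002] q [-0.083  0.475  1.683  0.005  0.971 -0.17 ]
```

Gripped flat-on (57.8 mm). Lift slowly.

servo_tool(targets="0 0 0 0; 0 0 -6 0; 0 0 -8 0; 0 0 -8 0")

```text
time: 15.78
tool_pos: [0.5298, 0.0336, 0.1224]
tool_rot: [3.13, -0.002, 1.654]
contact_force: [0.9, 0.1, -2.1]
opening: 0.0579
```

servo_tool(targets="0 0 -10 0; 0 0 -10 0; 0 0 -10 0")

```text
time: 16.15
tool_pos: [0.5296, 0.0335, 0.1549]
tool_rot: [3.129, -0.002, 1.654]
contact_force: [0.6, 0.1, -2.0]
opening: 0.0581
```

servo_tool(targets="0 0 -12 0; 0 0 -12 0; 0 0 -12 0; 0 0 -12 0; 0 0 -10 0; 0 0 0 0")

```text
time: 16.9
tool_pos: [0.5292, 0.0332, 0.2184]
tool_rot: [3.127, -0.001, 1.654]
contact_force: [-0.5, -0.8, -1.9]
opening: 0.0577
```

```bash
python3 go.py .6185 .2765 .215 1.656
```

```text
t 16.9 pos [0.5292 0.0332 0.2184] yaw 1.654 rp [ 3.127e+00 -1.000e-03] F [-0.5 -0.8 -1.9] op 0.0577 q6 -0.17
rel mm [235.  109.2   3.4] len 259 turn -0.002
zaxis [ 0.0149  0.0027 -0.9999] xaxis [-0.083  0.997  0.001] q [-0.084  0.344  1.526  0.004  1.257 -0.169]
```

servo_tool(targets="33 15.5 0 0; 33 15.5 0 0; 33 15.5 0 0; 33 15.5 0 0; 33 15.5 0 0; 33 15.5 0 0; 28 13 0 0; 0 0 0 0; 0 0 0 0")

```text
time: 18.02
tool_pos: [0.6167, 0.2729, 0.2136]
tool_rot: [3.137, 0.001, 1.652]
contact_force: [-0.7, -0.5, -1.2]
opening: 0.058
```

```bash
python3 go.py .6185 .2765 .042 1.656
```

```text
t 18.02 pos [0.6167 0.2729 0.2136] yaw 1.652 rp [3.137e+00 1.000e-03] F [-0.7 -0.5 -1.2] op 0.058 q6 0.22
rel mm [  3.4   2.1 171.6] len 172 turn -0.004
zaxis [ 4.8e-03 -7.0e-04 -1.0e+00] xaxis [-0.081  0.997 -0.001] q [ 0.304  0.629  1.067 -0.002  1.441  0.223]
```

servo_tool(targets="3 2 30 0; 0 0 35 0; 0 0 35 0; 0 0 30 0; 0 0 25 0; 0 0 0 0; 0 0 0 0")

```text
time: 18.9
tool_pos: [0.6195, 0.2678, 0.0572]
tool_rot: [3.135, 0.002, 1.644]
contact_force: [-0.5, -0.5, -1.5]
opening: 0.0574
```

```bash
python3 go.py .6185 .2765 .038 1.656;python3 -c "
from h import *
for n in ('side',):
    p=cams.read_camera(n); c0=proj(p,[.62,.27,.06])[0].astype(int)-[80,70]
    big=cv2.resize(p['color'][c0[1]:c0[1]+120,c0[0]:c0[0]+160],None,fx=5,fy=5,interpolation=cv2.INTER_CUBIC)[:,:,::-1].copy()
    cv2.imwrite(f'pics/{n}11.png',big)
"
```

```text
t 18.9 pos [0.6195 0.2678 0.0572] yaw 1.644 rp [3.135e+00 2.000e-03] F [-0.5 -0.5 -1.5] op 0.0574 q6 0.22
rel mm [ 8.7 -0.4 19.2] len 21 turn -0.012
zaxis [ 0.0064 -0.0019 -1.    ] xaxis [-0.073  0.997 -0.002] q [ 0.296  0.759  1.266 -0.004  1.111  0.225]
```

View pics/side11.png

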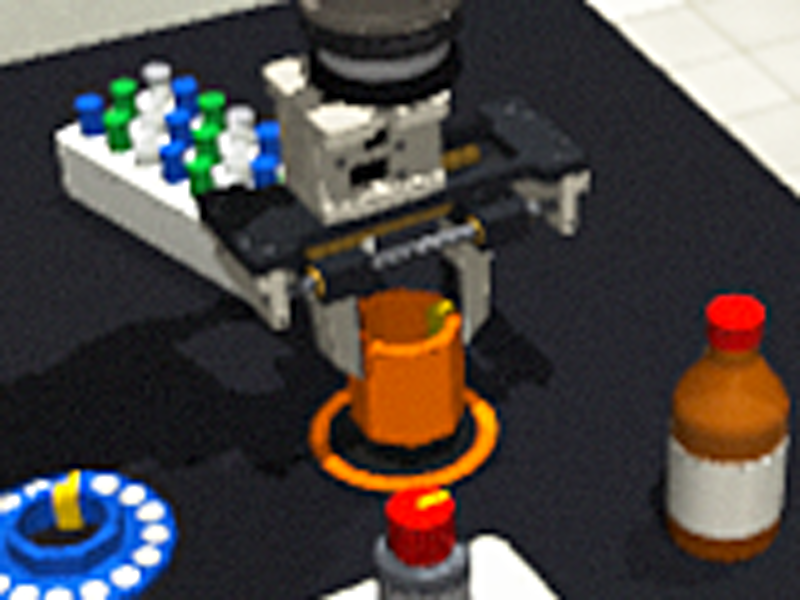

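servo_tool(targets="9 0 0 0; 0 0 6 0; 0 0 6 0; 0 0 0 0")

```text
time: 19.45
tool_pos: [0.6199, 0.2781, 0.0471]
tool_rot: [3.131, 0.001, 1.645]
contact_force: [0.2, 0.9, -1.5]
opening: 0.0579
```

servo_tool(targets="0 0 3 0; 0 0 2.5 0")

```text
time: 19.7
tool_pos: [0.6201, 0.278, 0.0414]
tool_rot: [3.131, 0.001, 1.645]
contact_force: [-0.1, -0.3, -1.0]
opening: 0.0576
```

servo_tool(targets="0 0 3 0")

```text
time: 19.82
tool_pos: [0.6202, 0.278, 0.0382]
tool_rot: [3.131, 0.001, 1.645]
contact_force: [0.5, -0.0, -2.1]
opening: 0.0578
```

servo_tool(targets="0 0 2 0")

```text
time: 19.95
tool_pos: [0.6201, 0.2779, 0.0376]
tool_rot: [3.131, 0.002, 1.645]
contact_force: [-7.2, -3.4, 16.2]
opening: 0.0578
```

servo_tool(targets="0 0 0 0; 0 0 0 0; 0 0 0 0; 0 0 0 0; 0 0 0 0", hand=1)

```text
time: 20.58
tool_pos: [0.6207, 0.2779, 0.038]
tool_rot: [3.129, 0.001, 1.645]
contact_force: [-0.2, 0.3, 0.4]
opening: 0.0918
```

servo_tool(targets="0 0 -8 0; 0 0 -25 0; 0 0 -35 0; 0 0 -35 0; 0 0 -35 0; 0 0 0 0")

```text
time: 21.32
tool_pos: [0.6192, 0.2781, 0.1827]
tool_rot: [3.128, 0.001, 1.645]
contact_force: [0.9, -0.2, 0.2]
opening: 0.0921
```

```bash
python3 go.py .42 .267 .18 ;python3 -c "
from h import *
for n in ('side','top'):
    p=cams.read_camera(n); cv2.imwrite(f'pics/{n}12.png',p['color'][:,:,::-1])
"
```

```text
t 21.32 pos [0.6192 0.2781 0.1827] yaw 1.645 rp [3.128e+00 1.000e-03] F [ 0.9 -0.2  0.2] op 0.0921 q6 0.24
rel mm [   3.6 -199.5    2.7] len 200 turn None
zaxis [ 1.350e-02  2.000e-04 -9.999e-01] xaxis [-0.074  0.997 -0.001] q [ 0.311  0.651  1.112 -0.004  1.366  0.238]
```

View pics/side12.png

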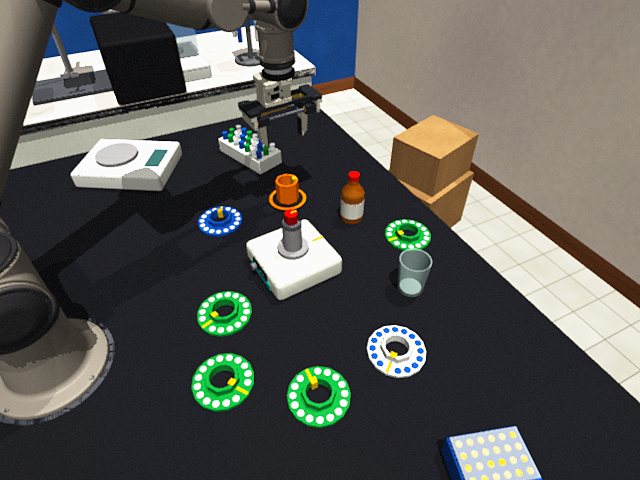

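View pics/top12.png

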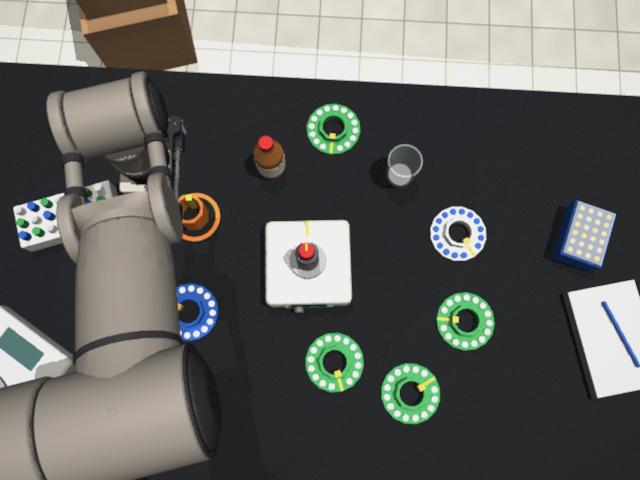

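servo_tool(targets="0 -33 0 -0.09; 0 -33 0 -0.09; 0 -33 0 -0.09; 0 -33 0 -0.09; 0 -30 0 0; 0 -20 0 0; 0 0 0 0; 0 0 0 0")

```text
time: 22.42
tool_pos: [0.4328, 0.2246, 0.1666]
tool_rot: [-3.126, 0.002, 2.016]
contact_force: [0.5, 0.1, 0.3]
opening: 0.0914
```

```bash
python3 go.py .42 .2672 .05 2.005; python3 - <<'E'
from h import *
T=cams.read_camera("top");S=cams.read_camera("side")
R=[bright(S,(220,220),36)]
x2,e2=fitcyl((S,),R,DISC,[.42,.267,0],(0,1)); print(x2,e2,tabyaw((S,),R,x2))
E
```

```text
t 22.43 pos [0.4328 0.2246 0.1666] yaw 2.016 rp [-3.126e+00  2.000e-03] F [0.5 0.1 0.3] op 0.0914 q6 -0.12
rel mm [ 43.9   6.8 116.6] len 125 turn 0.011
zaxis [-0.0133 -0.0089 -0.9999] xaxis [-0.431  0.902 -0.002] q [ 0.324  0.336  1.693 -0.005  1.128 -0.119]
[0.41997746 0.2659068  0.        ] 0.6726677783997861 [(np.float64(1.264), 16)]
```

servo_tool(targets="22 4 30 0; 22 3 30 0; 0 0 30 0; 0 0 22 0; 0 0 0 0; 0 0 0 0")

```text
time: 23.28
tool_pos: [0.4232, 0.2697, 0.0508]
tool_rot: [-3.129, 0.003, 2.016]
contact_force: [0.3, 0.8, -0.3]
opening: 0.092
```

```bash
python3 go.py .42 .2672 .004 2.005
```

```text
t 23.27 pos [0.4232 0.2697 0.0508] yaw 2.016 rp [-3.129e+00  3.000e-03] F [ 0.3  0.8 -0.3] op 0.092 q6 -0.03
rel mm [-0.9 -3.9 46.8] len 47 turn 0.011
zaxis [-0.0099 -0.0076 -0.9999] xaxis [-0.431  0.903 -0.003] q [ 0.416  0.514  1.789 -0.004  0.851 -0.026]
```

servo_tool(targets="-1 -4 15 0; 0 0 15 0; 0 0 10 0; 0 0 0 0")

```text
time: 23.78
tool_pos: [0.4227, 0.2678, 0.0122]
tool_rot: [-3.136, 0.003, 2.015]
contact_force: [0.8, -0.1, -0.2]
opening: 0.0917
```

```bash
python3 go.py .42 .2672 .004 2.005;python3 -c "
from h import *
for n in ('side',):
    p=cams.read_camera(n); c0=proj(p,[.42,.267,.03])[0].astype(int)-[80,60]
    big=cv2.resize(p['color'][c0[1]:c0[1]+100,c0[0]:c0[0]+160],None,fx=5,fy=5,interpolation=cv2.INTER_CUBIC)[:,:,::-1].copy()
    cv2.imwrite(f'pics/{n}13.png',big)
"
```

```text
t 23.77 pos [0.4227 0.2678 0.0122] yaw 2.015 rp [-3.136e+00  3.000e-03] F [ 0.8 -0.1 -0.2] op 0.0917 q6 -0.03
rel mm [ 0.6 -2.7  8.2] len 9 turn 0.01
zaxis [-0.0038 -0.0049 -1.    ] xaxis [-0.43   0.903 -0.003] q [ 0.413  0.573  1.827 -0.004  0.747 -0.028]
```

View pics/side13.png

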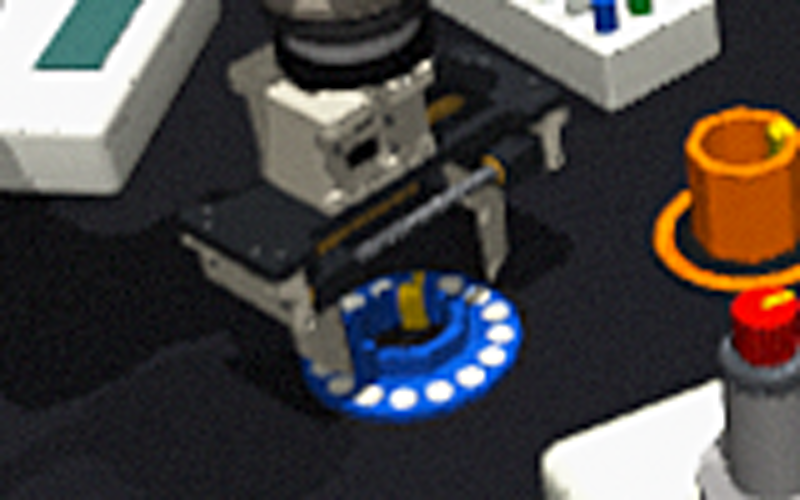

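servo_tool(targets="0 -2.5 5 0; 0 0 3 0; 0 0 0 0")

```text
time: 24.2
tool_pos: [0.4211, 0.2671, 0.0049]
tool_rot: [-3.138, 0.003, 2.015]
contact_force: [0.5, 0.5, -0.3]
opening: 0.0922
```

servo_tool(targets="0 0 0 0; 0 0 0 0; 0 0 0 0; 0 0 0 0; 0 0 0 0; 0 0 0 0", hand=0, squeeze=8)

```text
time: 24.95
tool_pos: [0.4213, 0.2672, 0.0052]
tool_rot: [-3.139, 0.003, 2.015]
contact_force: [-0.3, -0.3, 0.4]
opening: 0.0579
```

servo_tool(targets="0 0 0 0; 0 0 -1 0; 0 0 0 0; 0 0 0 -0.18; 0 0 0 -0.18; 0 0 0 -0.18; 0 0 0 -0.18; 0 0 0 -0.18; 0 0 0 -0.18; 0 0 0 -0.18; 0 0 0 -0.18; 0 0 0 -0.13; 0 0 0 0", hand=0.85)

```text
time: 26.58
tool_pos: [0.4215, 0.2673, 0.0065]
tool_rot: [-3.139, -0.002, -2.647]
contact_force: [0.0, 0.5, 0.6]
opening: 0.078
```

```bash
python3 go.py .4213 .2672 .004 3.586
```

```text
t 26.57 pos [0.4215 0.2673 0.0065] yaw -2.647 rp [-3.139e+00 -2.000e-03] F [0.  0.5 0.6] op 0.078 q6 -1.65
rel mm [0.2 0.  2.5] len 3 turn 0.05
zaxis [-6.0e-04 -3.4e-03 -1.0e+00] xaxis [-0.88  -0.475  0.002] q [ 0.413  0.58   1.838 -0.004  0.726 -1.649]
```

servo_tool(targets="0 0 2.5 0.05; 0 0 0 0; 0 0 0 0; 0 0 0 0; 0 0 0 0; 0 0 0 0", hand=0, squeeze=15)

```text
time: 27.32
tool_pos: [0.4216, 0.2673, 0.0041]
tool_rot: [-3.139, -0.002, -2.704]
contact_force: [0.6, -0.6, -0.8]
opening: 0.0581
```

servo_tool(targets="0 0 0 0; 0 0 0 0", squeeze=40)

```text
time: 27.58
tool_pos: [0.4216, 0.2673, 0.0041]
tool_rot: [-3.139, -0.002, -2.704]
contact_force: [-0.4, -1.6, -1.1]
opening: 0.0577
```

servo_tool(targets="0 0 -10 0; 0 0 -25 0; 0 0 -30 0; 0 0 -30 0; 0 0 -35 0; 0 0 -35 0; 0 0 -35 0; 0 0 0 0")

```text
time: 28.58
tool_pos: [0.4205, 0.2676, 0.2143]
tool_rot: [-3.139, -0.001, -2.704]
contact_force: [0.2, 0.2, -2.2]
opening: 0.0573
```

```bash
python3 go.py .530 .0335 .205 2.441; python3 -c "
from h import *
for n in ('side',):
    p=cams.read_camera(n);cv2.imwrite(f'pics/{n}14.png',p['color'][:,:,::-1])
"
```

```text
t 28.57 pos [0.4205 0.2676 0.2143] yaw -2.704 rp [-3.139e+00 -1.000e-03] F [ 0.2  0.2 -2.2] op 0.0573 q6 -1.59
rel mm [-1.000e-01 -2.584e+02  9.300e+00] len 259 turn 1.138
zaxis [-1.0e-04 -3.2e-03 -1.0e+00] xaxis [-0.906 -0.423  0.001] q [ 0.415  0.299  1.603 -0.003  1.241 -1.592]
```

View pics/side14.png

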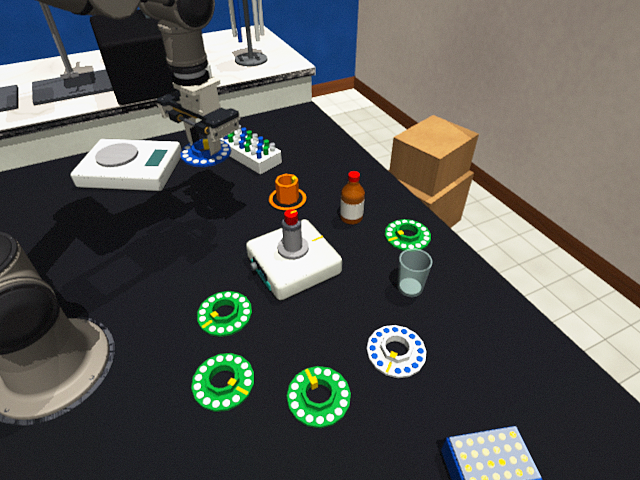

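servo_tool(targets="0 -30 0 0; 0 -33 0 0; 0 -33 0 0; 0 -33 0 0; 0 -33 0 0; 0 -33 0 0; 0 -30 0 0; 0 -20 0 0; 0 0 0 0.18; 0 0 0 0.18; 0 0 0 0.18; 0 0 0 0.18; 0 0 0 0.18; 0 0 0 0.1; 0 0 0 0")

```text
time: 30.5
tool_pos: [0.5145, 0.0386, 0.1939]
tool_rot: [-3.115, -0.032, 2.549]
contact_force: [-0.0, 0.1, -1.4]
opening: 0.0571
```

```bash
python3 go.py .530 .0335 .205 2.441
```

```text
t 30.5 pos [0.5145 0.0386 0.1939] yaw 2.549 rp [-3.115 -0.032] F [-0.   0.1 -1.4] op 0.0571 q6 -1.05
rel mm [-15.7   4.4 -11.1] len 20 turn 0.108
zaxis [-0.0411 -0.0043 -0.9991] xaxis [-0.829  0.558  0.032] q [-0.069  0.373  1.554 -0.007  1.255 -1.045]
```

servo_tool(targets="-16 4.5 -15 0; 0 0 0 0.1; 0 0 0 0")

```text
time: 30.88
tool_pos: [0.5302, 0.0339, 0.207]
tool_rot: [-3.11, -0.032, 2.455]
contact_force: [0.0, 0.8, -0.9]
opening: 0.0577
```

```bash
python3 go.py .530 .0335 .205 2.441
```

```text
t 30.88 pos [0.5302 0.0339 0.207 ] yaw 2.455 rp [-3.11  -0.032] F [ 0.   0.8 -0.9] op 0.0577 q6 -0.96
rel mm [-0.1 -0.5  2. ] len 2 turn 0.014
zaxis [-0.0449 -0.0037 -0.999 ] xaxis [-0.773  0.633  0.032] q [-0.076  0.391  1.488 -0.007  1.307 -0.959]
```

servo_tool(targets="0 0 -30 0; 0 0 -30 0; 0 0 0 0")

```text
time: 31.25
tool_pos: [0.532, 0.0344, 0.2666]
tool_rot: [-3.109, -0.036, 2.466]
contact_force: [0.4, -0.7, -2.4]
opening: 0.0577
```

servo_tool(targets="0 0 30 0; 0 0 30 0; 0 0 0 0")

```text
time: 31.62
tool_pos: [0.527, 0.0346, 0.2016]
tool_rot: [-3.106, -0.04, 2.472]
contact_force: [0.3, -0.2, -1.7]
opening: 0.0575
```

```bash
python3 go.py .530 .0335 .205 2.441
```

```text
t 31.62 pos [0.527  0.0346 0.2016] yaw 2.472 rp [-3.106 -0.04 ] F [ 0.3 -0.2 -1.7] op 0.0575 q6 -0.98
rel mm [-3.   1.  -3.4] len 5 turn 0.031
zaxis [-0.0528 -0.003  -0.9986] xaxis [-0.784  0.62   0.04 ] q [-0.075  0.395  1.498 -0.007  1.301 -0.975]
```

servo_tool(targets="0 0 -5 0; 16 -12 0 0; 16 -12 0 0; 0 0 0 0")

```text
time: 32.12
tool_pos: [0.4884, 0.0355, 0.2124]
tool_rot: [-3.11, -0.035, 2.475]
contact_force: [0.2, -0.4, -1.1]
opening: 0.0574
```

```bash
python3 go.py .530 .0335 .205 2.441
```

```text
t 32.12 pos [0.4884 0.0355 0.2124] yaw 2.475 rp [-3.11  -0.035] F [ 0.2 -0.4 -1.1] op 0.0574 q6 -0.98
rel mm [-33.9  24.1   7.4] len 42 turn 0.034
zaxis [-0.0474 -0.0034 -0.9989] xaxis [-0.786  0.618  0.035] q [-0.079  0.313  1.59  -0.007  1.286 -0.982]
```

servo_tool(targets="-16 12 0 0; -16 12 0 0; 0 0 0 0")

```text
time: 32.5
tool_pos: [0.5325, 0.0344, 0.2136]
tool_rot: [-3.114, -0.03, 2.476]
contact_force: [-0.5, -0.1, -1.6]
opening: 0.0574
```

```bash
python3 go.py .530 .0335 .205 2.441
```

```text
t 32.5 pos [0.5325 0.0344 0.2136] yaw 2.476 rp [-3.114 -0.03 ] F [-0.5 -0.1 -1.6] op 0.0574 q6 -0.98
rel mm [ 1.4 -2.2  8.6] len 9 turn 0.035
zaxis [-0.0405 -0.0039 -0.9992] xaxis [-0.786  0.617  0.03 ] q [-0.075  0.387  1.475 -0.007  1.32  -0.979]
```

servo_tool(targets="16 -12 0 0; 16 -12 0 0; 16 -12 0 0; -16 12 0 0; -16 12 0 0; -16 12 0 0; 16 -12 0 0; 16 -12 0 0; 16 -12 0 0; -16 12 0 0; -16 12 0 0; -16 12 0 0; 0 0 0 0")

```text
time: 34.12
tool_pos: [0.5303, 0.0347, 0.2195]
tool_rot: [-3.117, -0.025, 2.48]
contact_force: [-0.4, 0.6, -1.7]
opening: 0.0574
```

```bash
python3 go.py .530 .0335 .205 2.441
```

```text
t 34.12 pos [0.5303 0.0347 0.2195] yaw 2.48 rp [-3.117 -0.025] F [-0.4  0.6 -1.7] op 0.0574 q6 -0.98
rel mm [-0.5 -1.2 14.5] len 15 turn 0.039
zaxis [-0.0346 -0.0045 -0.9994] xaxis [-0.789  0.614  0.025] q [-0.074  0.375  1.476 -0.007  1.324 -0.982]
```

servo_tool(targets="-2 0 15 0.035; -1 0 15 0; 0 0 15 0; 0 0 0 0")

```text
time: 34.62
tool_pos: [0.5274, 0.0327, 0.1711]
tool_rot: [-3.114, -0.026, 2.439]
contact_force: [-0.3, -0.6, -1.7]
opening: 0.0574
```

```bash
python3 go.py .530 .0335 .150 2.441; python3 -c "
from h import *
for n in ('side','top'):
    p=cams.read_camera(n); c0=proj(p,[.53,.034,.15])[0].astype(int)-[80,70]
    big=cv2.resize(p['color'][c0[1]:c0[1]+120,c0[0]:c0[0]+160],None,fx=5,fy=5,interpolation=cv2.INTER_CUBIC)[:,:,::-1].copy()
    cv2.imwrite(f'pics/{n}15.png',big)
"
```

```text
t 34.62 pos [0.5274 0.0327 0.1711] yaw 2.439 rp [-3.114 -0.026] F [-0.3 -0.6 -1.7] op 0.0574 q6 -0.94
rel mm [-1.4  2.3 21.1] len 21 turn -0.002
zaxis [-0.0381 -0.0044 -0.9993] xaxis [-0.763  0.646  0.026] q [-0.079  0.415  1.556 -0.008  1.209 -0.944]
```

View pics/side15.png

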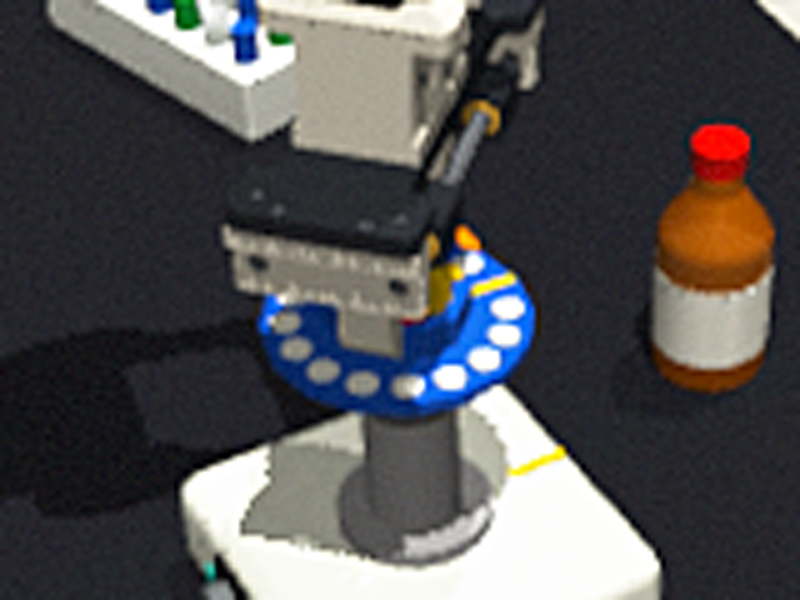

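servo_tool(targets="-1.5 2.3 0 0; -0.4 0.3 8 0; 0 0 0 0")

```text
time: 35.1
tool_pos: [0.5322, 0.0334, 0.1653]
tool_rot: [-3.117, -0.022, 2.439]
contact_force: [-0.5, -0.6, -1.6]
opening: 0.0572
```

```bash
python3 go.py .530 .0335 .150 2.441
```

```text
t 35.1 pos [0.5322 0.0334 0.1653] yaw 2.439 rp [-3.117 -0.022] F [-0.5 -0.6 -1.6] op 0.0572 q6 -0.94
rel mm [ 1.8 -1.4 15.3] len 15 turn -0.002
zaxis [-0.0324 -0.0048 -0.9995] xaxis [-0.763  0.646  0.022] q [-0.077  0.426  1.556 -0.008  1.192 -0.942]
```

servo_tool(targets="1 -0.7 5 0; 0 0 5 0; 0 0 0 0")

```text
time: 35.48
tool_pos: [0.5305, 0.0335, 0.1545]
tool_rot: [-3.117, -0.022, 2.439]
contact_force: [0.7, 0.1, -1.9]
opening: 0.0576
```

```bash
python3 go.py .530 .0335 .150 2.441
```

```text
t 35.48 pos [0.5305 0.0335 0.1545] yaw 2.439 rp [-3.117 -0.022] F [ 0.7  0.1 -1.9] op 0.0576 q6 -0.94
rel mm [ 0.4 -0.3  4.5] len 5 turn -0.002
zaxis [-0.0327 -0.0048 -0.9995] xaxis [-0.763  0.646  0.022] q [-0.077  0.434  1.575 -0.008  1.165 -0.942]
```

servo_tool(targets="0 0 5 0; 0 0 5 0")

```text
time: 35.72
tool_pos: [0.5305, 0.0334, 0.1443]
tool_rot: [-3.117, -0.021, 2.439]
contact_force: [-0.8, 0.7, -2.1]
opening: 0.0573
```

servo_tool(targets="0 0 4 0; 0 0 4 0")

```text
time: 35.98
tool_pos: [0.5301, 0.0334, 0.1355]
tool_rot: [-3.117, -0.021, 2.439]
contact_force: [-0.5, -0.2, -1.5]
opening: 0.0577
```

servo_tool(targets="0 0 5 0; 0 0 5 0; 0 0 5 0")

```text
time: 36.35
tool_pos: [0.5296, 0.0333, 0.1195]
tool_rot: [-3.117, -0.021, 2.439]
contact_force: [-0.2, -0.4, -1.4]
opening: 0.0572
```

```bash
python3 go.py .530 .0335 .102 2.441
```

```text
t 36.35 pos [0.5296 0.0333 0.1195] yaw 2.439 rp [-3.117 -0.021] F [-0.2 -0.4 -1.4] op 0.0572 q6 -0.94
rel mm [-0.1  0.4 17.5] len 18 turn -0.002
zaxis [-0.032  -0.0048 -0.9995] xaxis [-0.763  0.646  0.021] q [-0.077  0.472  1.622 -0.008  1.08  -0.942]
```

servo_tool(targets="0 0 5 0; -0.3 0.4 5 0; 0 0 5 0; 0 0 0 0")

```text
time: 36.85
tool_pos: [0.5293, 0.0333, 0.1029]
tool_rot: [-3.117, -0.022, 2.439]
contact_force: [-0.3, 0.4, -0.8]
opening: 0.0575
```

servo_tool(targets="0 0 0 0; 0 0 0 0; 0 0 0 0; 0 0 0 0; 0 0 0 0", hand=1)

```text
time: 37.48
tool_pos: [0.5302, 0.0332, 0.104]
tool_rot: [-3.118, -0.02, 2.439]
contact_force: [0.5, -0.3, 0.1]
opening: 0.0917
```

```bash
python3 go.py .530 .0335 .102 2.441; python3 -c "
from h import *
for n in ('side','top'):
    p=cams.read_camera(n); c0=proj(p,[.53,.034,.15])[0].astype(int)-[80,70]
    big=cv2.resize(p['color'][c0[1]:c0[1]+120,c0[0]:c0[0]+160],None,fx=5,fy=5,interpolation=cv2.INTER_CUBIC)[:,:,::-1].copy()
    cv2.imwrite(f'pics/{n}16.png',big)
"
```

```text
t 37.48 pos [0.5302 0.0332 0.104 ] yaw 2.439 rp [-3.118 -0.02 ] F [ 0.5 -0.3  0.1] op 0.0917 q6 -0.94
rel mm [0.4 0.  2. ] len 2 turn -0.002
zaxis [-0.0304 -0.005  -0.9995] xaxis [-0.763  0.646  0.02 ] q [-0.077  0.491  1.639 -0.008  1.042 -0.941]
```

View pics/side16.png

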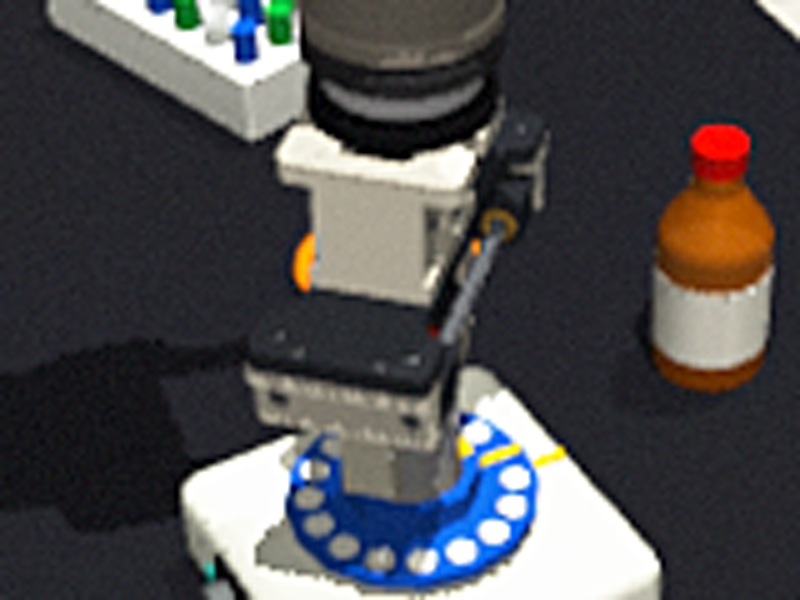

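servo_tool(targets="0 0 -10 0; 0 0 -15 0; 0 0 -20 0; 0 0 -20 0; 0 0 -20 0; 0 0 -10 0; 0 0 0 0")

```text
time: 38.45
tool_pos: [0.5341, 0.0338, 0.2077]
tool_rot: [-3.121, -0.016, 2.439]
contact_force: [-0.3, -0.1, -0.7]
opening: 0.092
```

```bash
python3 go.py .615 -.272 .19; python3 - <<'E'
from h import *
T=cams.read_camera("top");S=cams.read_camera("side")
for n,p in(("side",S),("top",T)):
    c0=proj(p,[.53,.034,.1])[0].astype(int)-[80,60]
    big=cv2.resize(p['color'][c0[1]:c0[1]+120,c0[0]:c0[0]+160],None,fx=5,fy=5,interpolation=cv2.INTER_CUBIC)[:,:,::-1].copy()
    cv2.imwrite(f'pics/{n}17.png',big)
for n,(a,b) in {"d2":((465,321),(319,395)),"d3":((458,233),(396,350))}.items():
    R=[bright(T,a,40),bright(S,b,42)]
    x2,e2=fitcyl((T,S),R,DISC,[*onplane(T,a,.01)[:2],0],(0,1))
    print(n,[r.sum() for r in R],x2.round(4),round(e2,2),tabyaw((T,S),R,x2))
E
```

```text
t 38.45 pos [0.5341 0.0338 0.2077] yaw 2.439 rp [-3.121 -0.016] F [-0.3 -0.1 -0.7] op 0.092 q6 -0.94
rel mm [-259.3 -181.1   17.7] len 317 turn None
zaxis [-0.0254 -0.0053 -0.9997] xaxis [-0.763  0.646  0.016] q [-0.076  0.386  1.493 -0.007  1.287 -0.942]
d2 [np.int64(2364), np.int64(2818)] [ 0.4353 -0.2884  0.    ] 0.77 [(np.float64(1.552), 24), (np.float64(1.52), 44)]
d3 [np.int64(2227), np.int64(2309)] [ 0.6148 -0.2721  0.    ] 0.91 [(np.float64(-2.52), 14), (np.float64(-2.483), 23)]
```

View pics/side17.png

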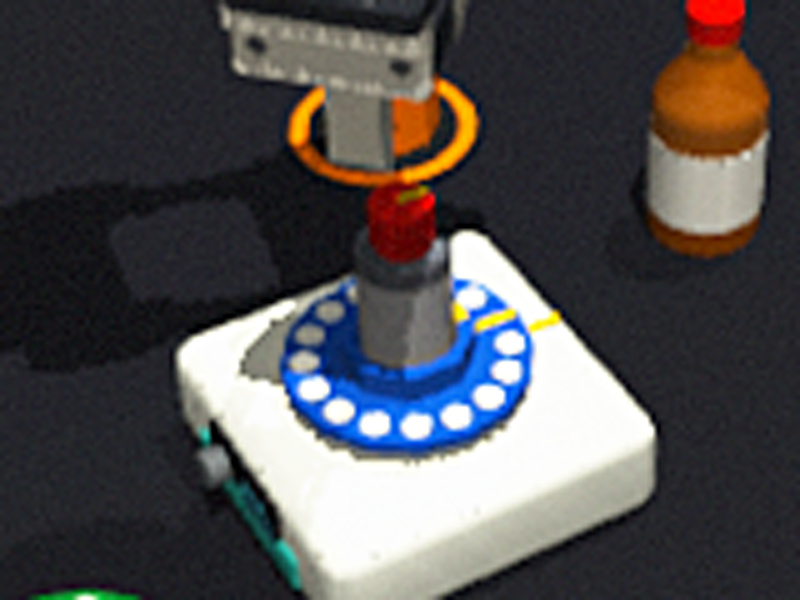

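servo_tool(targets="-30 -21 0 0; -30 -21 0 0; -30 -21 0 0; -30 -21 0 0; -30 -21 0 0; -30 -21 0 0; -30 -21 0 0; -25 -18 0 0; 0 0 0 0.11; 0 0 0 0.1; 0 0 0 0; 0 0 0 0")

```text
time: 40.05
tool_pos: [0.6033, -0.2512, 0.1901]
tool_rot: [-3.105, -0.035, 2.226]
contact_force: [0.6, 0.4, -0.1]
opening: 0.0918
```

```bash
python3 go.py .6148 -.272 .05 2.213
```

```text
t 40.05 pos [ 0.6033 -0.2512  0.1901] yaw 2.226 rp [-3.105 -0.035] F [ 0.6  0.4 -0.1] op 0.0918 q6 -1.15
rel mm [-23.4  -3.6 140.1] len 142 turn 0.013
zaxis [-0.0502  0.005  -0.9987] xaxis [-0.609  0.792  0.035] q [-0.502  0.635  1.121 -0.02   1.431 -1.155]
```

servo_tool(targets="-14 0 30 0; -14 0 30 0; 0 1 30 0; 0 0 25 0; 0 0 0 0; 0 0 0 0")

```text
time: 40.8
tool_pos: [0.6168, -0.2718, 0.0722]
tool_rot: [-3.106, -0.033, 2.237]
contact_force: [-0.4, -0.3, -0.1]
opening: 0.092
```

```bash
python3 go.py .6148 -.272 .004 2.213
```

```text
t 40.8 pos [ 0.6168 -0.2718  0.0722] yaw 2.237 rp [-3.106 -0.033] F [-0.4 -0.3 -0.1] op 0.092 q6 -1.18
rel mm [ 1.1 -1.7 68.2] len 68 turn 0.024
zaxis [-0.0484  0.0041 -0.9988] xaxis [-0.618  0.786  0.033] q [-0.519  0.771  1.197 -0.022  1.218 -1.178]
```

servo_tool(targets="0 0 20 0.024; 0 0 20 0; 0 0 12 0; 0 0 0 0")

```text
time: 41.3
tool_pos: [0.6177, -0.273, 0.0254]
tool_rot: [-3.109, -0.023, 2.215]
contact_force: [0.2, 0.4, -0.3]
opening: 0.0918
```

```bash
python3 go.py .6148 -.272 .004 2.213;python3 -c "
from h import *
for n in ('side',):
    p=cams.read_camera(n); c0=proj(p,[.615,-.272,.03])[0].astype(int)-[80,80]
    big=cv2.resize(p['color'][c0[1]:c0[1]+120,c0[0]:c0[0]+160],None,fx=5,fy=5,interpolation=cv2.INTER_CUBIC)[:,:,::-1].copy()
    cv2.imwrite(f'pics/{n}18.png',big)
"
```

```text
t 41.3 pos [ 0.6177 -0.273   0.0254] yaw 2.215 rp [-3.109 -0.023] F [ 0.2  0.4 -0.3] op 0.0918 q6 -1.15
rel mm [ 2.6 -1.7 21.4] len 22 turn 0.002
zaxis [-3.950e-02 -9.000e-04 -9.992e-01] xaxis [-0.6    0.8    0.023] q [-0.52   0.818  1.241 -0.023  1.116 -1.153]
```

View pics/side18.png

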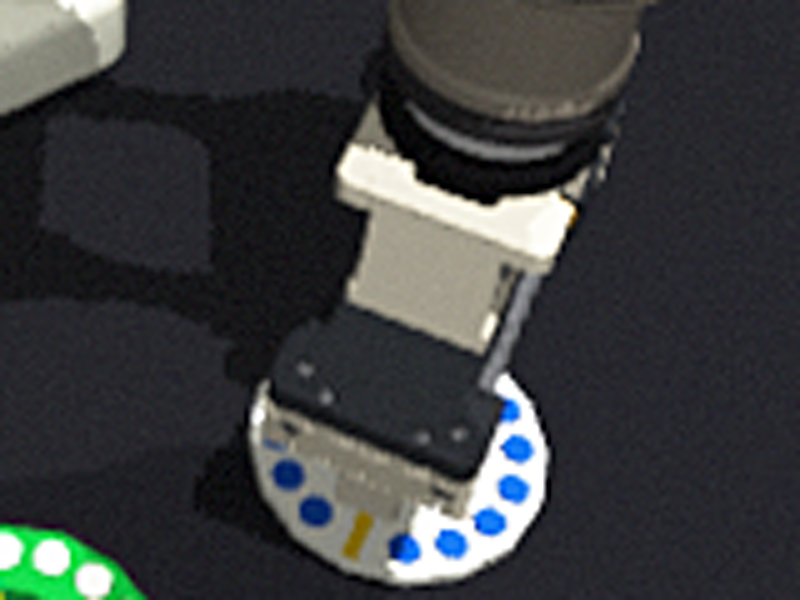

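servo_tool(targets="2 -1 10 0; 0 0 7 0; 0 0 0 0; 0 0 0 0")

```text
time: 41.85
tool_pos: [0.6163, -0.2727, 0.0099]
tool_rot: [-3.111, -0.019, 2.215]
contact_force: [0.2, 0.4, -0.5]
opening: 0.0918
```

```bash
python3 go.py .6148 -.272 .004 2.213
```

```text
t 41.85 pos [ 0.6163 -0.2727  0.0099] yaw 2.215 rp [-3.111 -0.019] F [ 0.2  0.4 -0.5] op 0.0918 q6 -1.15
rel mm [ 1.5 -0.8  5.9] len 6 turn 0.002
zaxis [-0.0358 -0.0031 -0.9994] xaxis [-0.6    0.8    0.019] q [-0.52   0.831  1.261 -0.023  1.079 -1.153]
```

servo_tool(targets="1 0 5 0; 0 0 4 0; 0 0 4 0")

```text
time: 42.22
tool_pos: [0.616, -0.2722, 0.0005]
tool_rot: [-3.112, -0.017, 2.215]
contact_force: [-14.6, 5.5, 39.6]
opening: 0.0918
```

```bash
python3 go.py .6148 -.272 .004 2.213
```

```text
t 42.23 pos [ 6.160e-01 -2.722e-01  5.000e-04] yaw 2.215 rp [-3.112 -0.017] F [-14.6   5.5  39.6] op 0.0918 q6 -1.15
rel mm [ 0.9 -0.8 -3.5] len 4 turn 0.002
zaxis [-0.0335 -0.004  -0.9994] xaxis [-0.601  0.799  0.017] q [-0.52   0.841  1.271 -0.023  1.057 -1.153]
```

servo_tool(targets="0 0 5 0; 0 0 5 0; 0 0 5 0; 0 0 5 0")

```text
time: 42.72
tool_pos: [0.6161, -0.2724, 0.0005]
tool_rot: [-3.116, -0.011, 2.219]
contact_force: [-13.2, 6.1, 29.7]
opening: 0.0917
```

```bash
python3 go.py .6148 -.272 .004 2.213
```

```text
t 42.73 pos [ 6.161e-01 -2.724e-01  5.000e-04] yaw 2.219 rp [-3.116 -0.011] F [-13.2   6.1  29.7] op 0.0917 q6 -1.16
rel mm [ 1.  -0.8 -3.5] len 4 turn 0.006
zaxis [-0.0275 -0.0068 -0.9996] xaxis [-0.603  0.797  0.011] q [-0.52   0.838  1.278 -0.023  1.046 -1.157]
```

servo_tool(targets="0 0 6 0; 0 0 6 0; 0 0 6 0; 0 0 6 0; 0 0 6 0; 0 0 6 0; 0 0 6 0; 0 0 6 0; 0 0 6 0; 0 0 6 0")

```text
time: 43.98
tool_pos: [0.6165, -0.2728, -0.0001]
tool_rot: [-3.125, 0.006, 2.228]
contact_force: [-16.3, 6.8, 35.9]
opening: 0.092
```

```bash
python3 go.py .6148 -.272 .004 2.213
```

```text
t 43.98 pos [ 6.165e-01 -2.728e-01 -1.000e-04] yaw 2.228 rp [-3.125  0.006] F [-16.3   6.8  35.9] op 0.092 q6 -1.17
rel mm [ 1.7 -0.9 -4.1] len 5 turn 0.015
zaxis [-0.0097 -0.0152 -0.9998] xaxis [-0.611  0.792 -0.006] q [-0.521  0.829  1.299 -0.021  1.014 -1.167]
```

servo_tool(targets="1 -1 -4 0.016; 0 0 0 0")

```text
time: 44.22
tool_pos: [0.6157, -0.2728, 0.0061]
tool_rot: [-3.126, 0.009, 2.212]
contact_force: [-0.5, 1.7, -1.1]
opening: 0.0918
```

servo_tool(targets="0 0 0 0; 0 0 0 0; 0 0 0 0; 0 0 0 0; 0 0 0 0; 0 0 0 0", hand=0, squeeze=8)

```text
time: 44.98
tool_pos: [0.615, -0.2723, 0.0034]
tool_rot: [-3.125, 0.006, 2.212]
contact_force: [-0.7, 0.4, 1.2]
opening: 0.058
```

```bash
python3 go.py .6148 -.272 .004 2.213
```

```text
t 44.98 pos [ 0.615  -0.2723  0.0034] yaw 2.212 rp [-3.125  0.006] F [-0.7  0.4  1.2] op 0.058 q6 -1.15
rel mm [ 0.4  0.  -0.6] len 1 turn -0.001
zaxis [-0.0101 -0.0148 -0.9998] xaxis [-0.598  0.801 -0.006] q [-0.522  0.822  1.302 -0.021  1.018 -1.152]
```

servo_tool(targets="0 0 -1 0; 0 0 -0.5 0; 0 0 -0.5 0; 0 0 -0.4 0.18; 0 0 -0.4 0.18; 0 0 -0.4 0.18; 0 0 -0.4 0.18; 0 0 -0.4 0.18; 0 0 -0.4 0.18; 0 0 -0.4 0.18; 0 0 -0.4 0.18; 0 0 -0.4 0.1; 0 0 -0.4 0", hand=0.85)

```text
time: 46.6
tool_pos: [0.6149, -0.2723, 0.0095]
tool_rot: [3.136, 0.017, 0.622]
contact_force: [-0.0, 0.0, -0.0]
opening: 0.078
```

```bash
python3 go.py .615 -.2723 .004 .641
```

```text
t 46.6 pos [ 0.6149 -0.2723  0.0095] yaw 0.622 rp [3.136 0.017] F [-0.  0. -0.] op 0.078 q6 0.44
rel mm [0.1 0.1 5.5] len 6 turn -0.019
zaxis [-0.0106 -0.0149 -0.9998] xaxis [ 0.813  0.583 -0.017] q [-0.522  0.815  1.299 -0.021  1.03   0.438]
```

servo_tool(targets="0 0 5 -0.019; 0 0 0 0; 0 0 0 0; 0 0 0 0; 0 0 0 0; 0 0 0 0", hand=0, squeeze=15)

```text
time: 47.35
tool_pos: [0.6148, -0.2724, 0.0042]
tool_rot: [3.136, 0.017, 0.647]
contact_force: [-0.9, 0.0, -0.5]
opening: 0.0578
```

servo_tool(targets="0 0 0 0; 0 0 0 0", squeeze=45)

```text
time: 47.6
tool_pos: [0.6148, -0.2724, 0.0042]
tool_rot: [3.136, 0.017, 0.647]
contact_force: [-0.4, 0.3, -1.2]
opening: 0.0574
```

```bash
python3 go.py .615 -.2723 .004 .641
```

```text
t 47.6 pos [ 0.6148 -0.2724  0.0042] yaw 0.647 rp [3.136 0.017] F [-0.4  0.3 -1.2] op 0.0574 q6 0.41
rel mm [0.2 0.  0.2] len 0 turn 0.006
zaxis [-0.0105 -0.0149 -0.9998] xaxis [ 0.798  0.603 -0.017] q [-0.522  0.821  1.302 -0.021  1.02   0.413]
```

servo_tool(targets="0 0 -10 0; 0 0 -25 0; 0 0 -30 0; 0 0 -30 0; 0 0 -35 0; 0 0 -35 0; 0 0 -35 0; 0 0 -10 0; 0 0 0 0")

```text
time: 48.72
tool_pos: [0.6157, -0.2682, 0.2219]
tool_rot: [3.139, 0.019, 0.648]
contact_force: [-0.0, 0.0, -1.7]
opening: 0.0575
```

```bash
python3 go.py .530 .0335 .21 3.2266
```

```text
t 48.73 pos [ 0.6157 -0.2682  0.2219] yaw 0.648 rp [3.139 0.019] F [-0.   0.  -1.7] op 0.0575 q6 0.41
rel mm [ 113.6 -292.4   11.9] len 314 turn -2.579
zaxis [-0.0137 -0.0131 -0.9998] xaxis [ 0.797  0.603 -0.019] q [-0.516  0.627  1.049 -0.018  1.471  0.409]
```

servo_tool(targets="12 -30 0 0; 12 -30 0 0; 12 -30 0 0; 12 -30 0 0; 12 -30 0 0; 12 -30 0 0; 12 -30 0 0; 12 -30 0 0; 10 -25 0 0; 0 0 0 0; 0 0 0 0")

```text
time: 50.1
tool_pos: [0.5287, 0.0166, 0.2001]
tool_rot: [-3.116, 0.04, 0.647]
contact_force: [-0.2, 0.0, -1.9]
opening: 0.0572
```

```bash
python3 go.py .530 .0335 .21 3.2266
```

```text
t 50.1 pos [0.5287 0.0166 0.2001] yaw 0.647 rp [-3.116  0.04 ] F [-0.2  0.  -1.9] op 0.0572 q6 0.82
rel mm [ 11.3 -12.7  -9.9] len 20 turn -2.58
zaxis [-0.0473 -0.0041 -0.9989] xaxis [ 0.797  0.602 -0.04 ] q [-0.108  0.394  1.503 -0.009  1.291  0.819]
```

servo_tool(targets="11 -12 -12 -0.18; 0 0 0 -0.18; 0 0 0 -0.18; 0 0 0 -0.18; 0 0 0 -0.18; 0 0 0 -0.18; 0 0 0 -0.18; 0 0 0 -0.18; 0 0 0 -0.18; 0 0 0 -0.18; 0 0 0 -0.18; 0 0 0 -0.18; 0 0 0 -0.18; 0 0 0 -0.15; 0 0 0 0")

```text
time: 51.98
tool_pos: [0.5325, 0.0154, 0.2026]
tool_rot: [-3.139, -0.06, -3.086]
contact_force: [-0.5, 0.1, -1.0]
opening: 0.0573
```

```bash
python3 go.py .530 .0335 .175 3.2266
```

```text
t 51.98 pos [0.5325 0.0154 0.2026] yaw -3.086 rp [-3.139 -0.06 ] F [-0.5  0.1 -1. ] op 0.0573 q6 -1.73
rel mm [ 1.5 18.2 27.6] len 33 turn -0.03
zaxis [-0.0602 -0.0061 -0.9982] xaxis [-0.997 -0.055  0.06 ] q [-0.107  0.406  1.477 -0.013  1.317 -1.73 ]
```

servo_tool(targets="20 9 0 -0.03; 30 9 0 0; 30 0 0 0; -20 0 0 0; -30 0 0 0; -30 0 0 0; 0 0 0 0")

```text
time: 52.85
tool_pos: [0.5307, 0.0289, 0.2003]
tool_rot: [-3.139, -0.063, -3.087]
contact_force: [-0.7, 0.2, -1.8]
opening: 0.0572
```

```bash
python3 go.py .530 .0335 .175 3.2266
```

```text
t 52.85 pos [0.5307 0.0289 0.2003] yaw -3.087 rp [-3.139 -0.063] F [-0.7  0.2 -1.8] op 0.0572 q6 -1.7
rel mm [ 0.4  4.7 25.3] len 26 turn -0.031
zaxis [-0.0629 -0.0065 -0.998 ] xaxis [-0.997 -0.054  0.063] q [-0.083  0.408  1.482 -0.012  1.314 -1.705]
```

servo_tool(targets="0 25 0 0; 0 25 0 0; 0 25 0 0; 0 0 0 0")

```text
time: 53.35
tool_pos: [0.5247, 0.1031, 0.1988]
tool_rot: [-3.137, -0.067, -3.101]
contact_force: [1.0, -0.5, -2.0]
opening: 0.0572
```

```bash
python3 go.py .530 .0335 .175 3.2266
```

```text
t 53.35 pos [0.5247 0.1031 0.1988] yaw -3.101 rp [-3.137 -0.067] F [ 1.  -0.5 -2. ] op 0.0572 q6 -1.56
rel mm [ -2.5 -69.8  23.8] len 74 turn -0.044
zaxis [-0.067  -0.007  -0.9977] xaxis [-0.997 -0.04   0.067] q [ 0.053  0.417  1.471 -0.004  1.32  -1.558]
```

servo_tool(targets="0 0 -10 0; 0 0 0 0; 0 0 -10 0; 0 0 0 0")

```text
time: 53.85
tool_pos: [0.5261, 0.1005, 0.2207]
tool_rot: [-3.136, -0.067, -3.106]
contact_force: [0.1, 0.6, -1.6]
opening: 0.0577
```

```bash
python3 go.py .530 .0335 .175 3.2266
```

```text
t 53.85 pos [0.5261 0.1005 0.2207] yaw -3.106 rp [-3.136 -0.067] F [ 0.1  0.6 -1.6] op 0.0577 q6 -1.56
rel mm [ -1.5 -67.1  45.7] len 81 turn -0.049
zaxis [-0.0663 -0.0079 -0.9978] xaxis [-0.997 -0.036  0.067] q [ 0.049  0.401  1.434 -0.005  1.373 -1.557]
```

servo_tool(targets="-1 -34 0 -0.05; -1 -34 12 0; -3 0 20 0; 0 0 0 0")

```text
time: 54.35
tool_pos: [0.5336, 0.0302, 0.1885]
tool_rot: [-3.139, -0.066, -3.055]
contact_force: [-0.3, -0.2, -1.6]
opening: 0.0574
```

```bash
python3 go.py .530 .0335 .160 3.2266
```

```text
t 54.35 pos [0.5336 0.0302 0.1885] yaw -3.055 rp [-3.139 -0.066] F [-0.3 -0.2 -1.6] op 0.0574 q6 -1.73
rel mm [ 3.3  3.6 28.5] len 29 turn 0.002
zaxis [-0.0651 -0.008  -0.9978] xaxis [-0.994 -0.087  0.066] q [-0.079  0.425  1.489 -0.014  1.292 -1.732]
```

servo_tool(targets="1.5 2.5 15 0; 0 1 10 0; 0 0 0 0")

```text
time: 54.72
tool_pos: [0.5311, 0.0337, 0.165]
tool_rot: [-3.139, -0.063, -3.054]
contact_force: [0.3, 0.3, -1.8]
opening: 0.0573
```

```bash
python3 go.py .530 .0335 .160 3.2266
```

```text
t 54.73 pos [0.5311 0.0337 0.165 ] yaw -3.054 rp [-3.139 -0.063] F [ 0.3  0.3 -1.8] op 0.0573 q6 -1.73
rel mm [ 1.1 -0.1  5. ] len 5 turn 0.002
zaxis [-0.0623 -0.0084 -0.998 ] xaxis [-0.994 -0.087  0.063] q [-0.073  0.441  1.532 -0.014  1.23  -1.726]
```

servo_tool(targets="0.5 0 7 0; 0.3 0 7 0")

```text
time: 54.98
tool_pos: [0.5304, 0.0336, 0.1519]
tool_rot: [-3.138, -0.06, -3.054]
contact_force: [-0.4, -0.9, -1.9]
opening: 0.0573
```

servo_tool(targets="0 0 5 0; 0 0 5 0")

```text
time: 55.22
tool_pos: [0.5297, 0.0335, 0.1412]
tool_rot: [-3.138, -0.06, -3.054]
contact_force: [0.4, 0.1, -1.6]
opening: 0.0571
```

```bash
python3 go.py .530 .0335 .10 3.2266
```

```text
t 55.23 pos [0.5297 0.0335 0.1412] yaw -3.054 rp [-3.138 -0.06 ] F [ 0.4  0.1 -1.6] op 0.0571 q6 -1.73
rel mm [-0.3 -0.  41.2] len 41 turn 0.003
zaxis [-0.0594 -0.0087 -0.9982] xaxis [-0.994 -0.088  0.06 ] q [-0.073  0.462  1.57  -0.014  1.168 -1.726]
```

servo_tool(targets="-0.4 0 4 0; -0.3 0 4 0")

```text
time: 55.48
tool_pos: [0.5299, 0.0334, 0.1325]
tool_rot: [-3.138, -0.06, -3.054]
contact_force: [0.6, 0.0, -1.9]
opening: 0.0574
```

servo_tool(targets="-0.3 0 4 0; -0.3 0 4 0")

```text
time: 55.72
tool_pos: [0.5302, 0.0334, 0.1239]
tool_rot: [-3.138, -0.06, -3.054]
contact_force: [0.1, 0.5, -1.8]
opening: 0.0573
```

servo_tool(targets="-0.3 0 4 0; -0.3 0 4 0")

```text
time: 55.98
tool_pos: [0.5303, 0.0334, 0.1154]
tool_rot: [-3.138, -0.06, -3.054]
contact_force: [-0.6, -1.3, -1.5]
opening: 0.0576
```

```bash
python3 go.py .530 .0335 .10 3.2266
```

```text
t 55.98 pos [0.5303 0.0334 0.1154] yaw -3.054 rp [-3.138 -0.06 ] F [-0.6 -1.3 -1.5] op 0.0576 q6 -1.73
rel mm [ 0.3  0.1 15.4] len 15 turn 0.003
zaxis [-0.0592 -0.0087 -0.9982] xaxis [-0.994 -0.087  0.06 ] q [-0.073  0.493  1.599 -0.015  1.108 -1.725]
```

servo_tool(targets="-0.2 0 4 0; -0.2 0 4 0; -0.2 0 2.5 0")

```text
time: 56.35
tool_pos: [0.5302, 0.0334, 0.104]
tool_rot: [-3.138, -0.06, -3.054]
contact_force: [-0.8, -0.8, -1.5]
opening: 0.0573
```

servo_tool(targets="0 0 0 0; 0 0 0 0; 0 0 0 0; 0 0 0 0; 0 0 0 0", hand=1)

```text
time: 56.98
tool_pos: [0.531, 0.0333, 0.1049]
tool_rot: [-3.138, -0.058, -3.054]
contact_force: [-0.4, 0.0, -0.2]
opening: 0.0914
```

servo_tool(targets="-0.5 0 -10 0; -0.5 0 -15 0; -1 0 -20 0; -1 0 -20 0; -1 0 -20 0; 0 0 -15 0; 0 0 0 0")

```text
time: 57.85
tool_pos: [0.5419, 0.0346, 0.2119]
tool_rot: [-3.137, -0.054, -3.054]
contact_force: [0.1, -0.4, -0.0]
opening: 0.0922
```

```bash
python3 go.py .435 -.288 .19; python3 - <<'E'
from h import *
T=cams.read_camera("top");S=cams.read_camera("side")
for n,p in(("side",S),):
    c0=proj(p,[.53,.034,.1])[0].astype(int)-[80,60]
    big=cv2.resize(p['color'][c0[1]:c0[1]+120,c0[0]:c0[0]+160],None,fx=5,fy=5,interpolation=cv2.INTER_CUBIC)[:,:,::-1].copy()
    cv2.imwrite(f'pics/{n}19.png',big)
for n,(a,b) in {"d2":((465,321),(319,395))}.items():
    R=[bright(T,a,40),bright(S,b,42)]
    x2,e2=fitcyl((T,S),R,DISC,[*onplane(T,a,.01)[:2],0],(0,1))
    print(n,[r.sum() for r in R],x2.round(4),round(e2,2),tabyaw((T,S),R,x2))
E
```

```text
t 57.85 pos [0.5419 0.0346 0.2119] yaw -3.054 rp [-3.137 -0.054] F [ 0.1 -0.4 -0. ] op 0.0922 q6 -1.72
rel mm [ 134.7 -312.    21.9] len 341 turn None
zaxis [-0.0537 -0.0091 -0.9985] xaxis [-0.995 -0.087  0.054] q [-0.07   0.414  1.438 -0.013  1.342 -1.725]
d2 [np.int64(2364), np.int64(2821)] [ 0.4352 -0.2884  0.    ] 0.77 [(np.float64(1.551), 24), (np.float64(1.52), 45)]
```

View pics/side19.png

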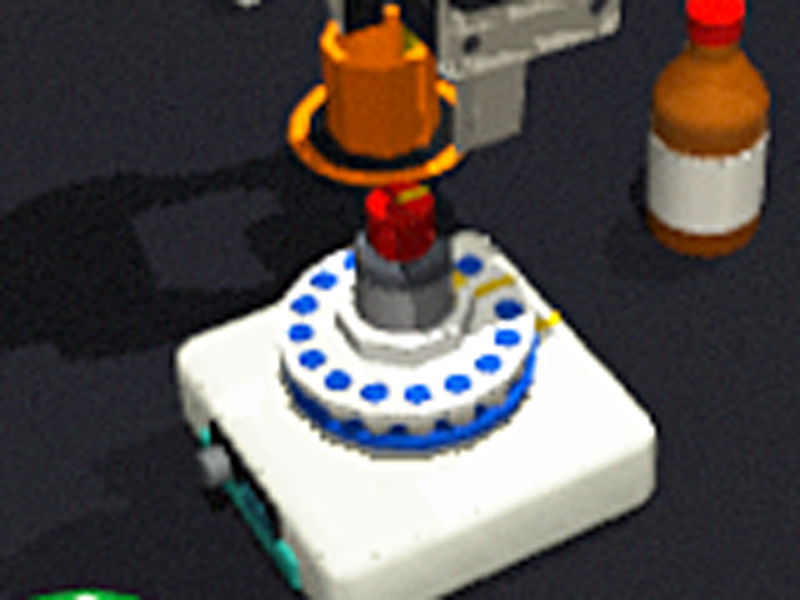

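servo_tool(targets="22 -50 0 0; 22 -50 0 0; 22 -50 0 0; 22 -50 0 0; 22 -50 0 0; 18 -45 0 0.1; 0 0 0 0; 0 0 0 0")

```text
time: 58.95
tool_pos: [0.4342, -0.2771, 0.212]
tool_rot: [-3.138, -0.066, 3.13]
contact_force: [0.2, -0.7, -0.5]
opening: 0.0915
```

```bash
python3 go.py .4352 -.2884 .05 3.106
```

```text
t 58.95 pos [ 0.4342 -0.2771  0.212 ] yaw 3.13 rp [-3.138 -0.066] F [ 0.2 -0.7 -0.5] op 0.0915 q6 -2.23
rel mm [ -1.2 -11.3 162. ] len 162 turn 0.024
zaxis [-0.0664 -0.0029 -0.9978] xaxis [-0.998  0.012  0.066] q [-0.689  0.363  1.517 -0.046  1.311 -2.235]
```

servo_tool(targets="-2.5 -5 35 0.02; -2.5 -5 40 0; -2.5 0 40 0; -2.5 0 25 0; 0 0 0 0; 0 0 0 0")

```text
time: 59.7
tool_pos: [0.4382, -0.2802, 0.0685]
tool_rot: [-3.138, -0.065, 3.123]
contact_force: [0.0, -0.1, 0.6]
opening: 0.0918
```

```bash
python3 go.py .4352 -.2884 .008 3.106
```

```text
t 59.7 pos [ 0.4382 -0.2802  0.0685] yaw 3.123 rp [-3.138 -0.065] F [ 0.  -0.1  0.6] op 0.0918 q6 -2.21
rel mm [ 2.8 -8.2 60.5] len 61 turn 0.017
zaxis [-0.0653 -0.0026 -0.9979] xaxis [-0.998  0.018  0.065] q [-0.689  0.534  1.685 -0.053  0.973 -2.211]
```

servo_tool(targets="0 -5 20 0.015; 0 -4 20 0; 0 0 14 0; 0 0 0 0")

```text
time: 60.2
tool_pos: [0.4381, -0.2903, 0.0186]
tool_rot: [-3.131, -0.057, 3.11]
contact_force: [0.3, 0.1, 0.8]
opening: 0.0919
```

```bash
python3 go.py .4352 -.2884 .008 3.106;python3 -c "
from h import *
for n in ('side',):
    p=cams.read_camera(n); c0=proj(p,[.435,-.288,.03])[0].astype(int)-[80,80]
    big=cv2.resize(p['color'][c0[1]:c0[1]+120,c0[0]:c0[0]+160],None,fx=5,fy=5,interpolation=cv2.INTER_CUBIC)[:,:,::-1].copy()
    cv2.imwrite(f'pics/{n}20.png',big)
"
```

```text
t 60.2 pos [ 0.4381 -0.2903  0.0186] yaw 3.11 rp [-3.131 -0.057] F [0.3 0.1 0.8] op 0.0919 q6 -2.2
rel mm [ 2.9  1.9 10.6] len 11 turn 0.004
zaxis [-0.0578 -0.0088 -0.9983] xaxis [-0.998  0.031  0.057] q [-0.704  0.611  1.717 -0.059  0.852 -2.204]
```

View pics/side20.png

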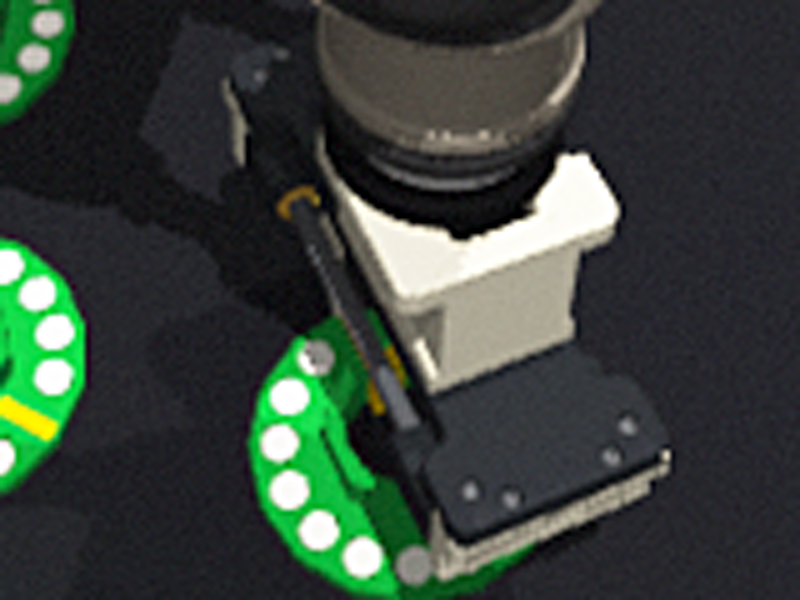

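servo_tool(targets="1.5 2 8 0; 0 0 6 0; 0 0 5 0; 0 0 5 0; 0 0 6 0; 0 0 6 0; 0 0 6 0; 0 0 6 0; 0 0 6 0; 0 0 6 0")

```text
time: 61.5
tool_pos: [0.4373, -0.2894, -0.0004]
tool_rot: [-3.123, -0.044, 3.112]
contact_force: [-11.4, 8.8, 61.9]
opening: 0.0917
```

```bash
python3 go.py .4352 -.2884 .004 3.106
```

```text
t 61.5 pos [ 4.373e-01 -2.894e-01 -4.000e-04] yaw 3.112 rp [-3.123 -0.044] F [-11.4   8.8  61.9] op 0.0917 q6 -2.2
rel mm [ 2.1  0.9 -4.4] len 5 turn 0.006
zaxis [-0.0445 -0.0175 -0.9989] xaxis [-0.999  0.03   0.044] q [-0.705  0.634  1.746 -0.06   0.785 -2.203]
```

servo_tool(targets="2 0 6 0; 2 0 6 0; 2 0 6 0; 2 0 6 0; 2 0 6 0; 2 0 6 0")

```text
time: 62.25
tool_pos: [0.4371, -0.2895, 0.0001]
tool_rot: [-3.113, -0.011, 3.106]
contact_force: [-5.7, 12.1, 59.5]
opening: 0.0918
```

```bash
python3 go.py .4352 -.2884 .004 3.106
```

```text
t 62.25 pos [ 4.371e-01 -2.895e-01  1.000e-04] yaw 3.106 rp [-3.113 -0.011] F [-5.7 12.1 59.5] op 0.0918 q6 -2.22
rel mm [ 1.9  1.  -3.9] len 4 turn -0.0
zaxis [-0.0119 -0.0282 -0.9995] xaxis [-0.999  0.036  0.011] q [-0.713  0.619  1.778 -0.043  0.736 -2.216]
```

servo_tool(targets="1.5 -2.5 6 0; 1 -2.5 6 0; 0 -2.5 6 0; 0 -2.5 6 0")

```text
time: 62.75
tool_pos: [0.437, -0.2895, -0.0006]
tool_rot: [-3.125, -0.004, 3.102]
contact_force: [-9.6, 17.8, 67.5]
opening: 0.092
```

```bash
python3 go.py .4352 -.2884 .004 3.106
```

```text
t 62.75 pos [ 0.437  -0.2895 -0.0006] yaw 3.102 rp [-3.125 -0.004] F [-9.6 17.8 67.5] op 0.092 q6 -2.24
rel mm [ 1.9  1.1 -4.6] len 5 turn -0.004
zaxis [-0.0042 -0.0167 -0.9999] xaxis [-0.999  0.039  0.004] q [-0.722  0.62   1.778 -0.023  0.736 -2.236]
```

servo_tool(targets="1 1 -4.5 -0.004; 0 0 0 0")

```text
time: 63.0
tool_pos: [0.4369, -0.2885, 0.0063]
tool_rot: [-3.123, -0.001, 3.107]
contact_force: [0.4, -0.0, -0.8]
opening: 0.0919
```

servo_tool(targets="0 0 0 0; 0 0 0 0; 0 0 0 0; 0 0 0 0; 0 0 0 0; 0 0 0 0", hand=0, squeeze=8)

```text
time: 63.75
tool_pos: [0.4361, -0.2884, 0.004]
tool_rot: [-3.125, -0.003, 3.106]
contact_force: [-0.6, -0.1, 1.4]
opening: 0.0579
```

```bash
python3 go.py .4352 -.2884 .004 3.106
```

```text
t 63.75 pos [ 0.4361 -0.2884  0.004 ] yaw 3.106 rp [-3.125e+00 -3.000e-03] F [-0.6 -0.1  1.4] op 0.0579 q6 -2.24
rel mm [ 0.9 -0.1 -0. ] len 1 turn 0.0
zaxis [-0.004  -0.0167 -0.9999] xaxis [-0.999  0.035  0.003] q [-0.721  0.61   1.78  -0.022  0.744 -2.24 ]
```

servo_tool(targets="0 0 -1 0; 0 0 -0.5 0; 0 0 -0.5 0; 0 0 -0.4 0.18; 0 0 -0.4 0.18; 0 0 -0.4 0.18; 0 0 -0.4 0.18; 0 0 -0.4 0.18; 0 0 -0.4 0.18; 0 0 -0.4 0.18; 0 0 -0.4 0.18; 0 0 -0.4 0.08; 0 0 -0.4 0", hand=0.85)

```text
time: 65.38
tool_pos: [0.436, -0.2883, 0.0101]
tool_rot: [-3.138, 0.017, 1.536]
contact_force: [0.6, 0.5, -0.2]
opening: 0.0782
```

```bash
python3 go.py .4361 -.2884 .004 1.535
```

```text
t 65.38 pos [ 0.436  -0.2883  0.0101] yaw 1.536 rp [-3.138  0.017] F [ 0.6  0.5 -0.2] op 0.0782 q6 -0.67
rel mm [-0.1  0.1  6.1] len 6 turn 0.001
zaxis [-0.0042 -0.0168 -0.9999] xaxis [ 0.035  0.999 -0.017] q [-0.721  0.6    1.776 -0.022  0.758 -0.67 ]
```

servo_tool(targets="0 0 5.5 0; 0 0 0 0; 0 0 0 0; 0 0 0 0; 0 0 0 0; 0 0 0 0", hand=0, squeeze=15)

```text
time: 66.12
tool_pos: [0.4361, -0.2885, 0.0043]
tool_rot: [-3.138, 0.017, 1.54]
contact_force: [-0.3, -0.6, 0.8]
opening: 0.0577
```

servo_tool(targets="0 0 0 0; 0 0 0 0", squeeze=45)

```text
time: 66.38
tool_pos: [0.4361, -0.2885, 0.0042]
tool_rot: [-3.138, 0.017, 1.54]
contact_force: [0.2, -0.3, -0.1]
opening: 0.0572
```

servo_tool(targets="0 0 -15 0; 0 0 -40 0; 0 0 -50 0; 0 0 -50 0; 0 0 -40 0; 0 0 -15 0; 0 0 0 0")

```text
time: 67.25
tool_pos: [0.4361, -0.284, 0.2264]
tool_rot: [-3.14, 0.018, 1.54]
contact_force: [0.1, -0.8, -1.8]
opening: 0.0571
```

```bash
python3 go.py .530 .0335 .21 .085
```

```text
t 67.25 pos [ 0.4361 -0.284   0.2264] yaw 1.54 rp [-3.14   0.018] F [ 0.1 -0.8 -1.8] op 0.0571 q6 -0.68
rel mm [320.2  84.1  16.4] len 331 turn 1.455
zaxis [-0.0022 -0.0183 -0.9998] xaxis [ 0.03   0.999 -0.018] q [-0.715  0.324  1.533 -0.016  1.275 -0.68 ]
```

servo_tool(targets="50 13 0 0; 53 14 0 0; 53 14 0 0; 53 14 0 0; 53 14 0 0; 45 12 0 0; 0 0 0 0")

```text
time: 68.12
tool_pos: [0.5256, 0.0295, 0.2152]
tool_rot: [-3.131, 0.017, 1.537]
contact_force: [-0.1, -0.6, -1.3]
opening: 0.0574
```

```bash
python3 go.py .530 .0335 .21 .085
```

```text
t 68.12 pos [0.5256 0.0295 0.2152] yaw 1.537 rp [-3.131  0.017] F [-0.1 -0.6 -1.3] op 0.0574 q6 -0.04
rel mm [4.2 4.3 5.2] len 8 turn 1.452
zaxis [-0.0112 -0.0163 -0.9998] xaxis [ 0.034  0.999 -0.017] q [-0.079  0.356  1.518 -0.018  1.278 -0.04 ]
```

Tilt stays small with few, big rows. Turn.

servo_tool(targets="4 4 0 0; 0 0 0 0.18; 0 0 0 0.18; 0 0 0 0.18; 0 0 0 0.18; 0 0 0 0.18; 0 0 0 0.18; 0 0 0 0.18; 0 0 0 0.14; 0 0 0 0")

```text
time: 69.38
tool_pos: [0.5273, 0.0214, 0.2119]
tool_rot: [3.125, 0.021, 0.078]
contact_force: [0.5, 0.3, -1.3]
opening: 0.0574
```

```bash
python3 go.py .530 .0335 .175 .085
```

```text
t 69.38 pos [0.5273 0.0214 0.2119] yaw 0.078 rp [3.125 0.021] F [ 0.5  0.3 -1.3] op 0.0574 q6 1.41
rel mm [  3.6 -11.8  36.9] len 39 turn -0.007
zaxis [-0.0195 -0.0178 -0.9997] xaxis [ 0.997  0.078 -0.021] q [-0.093  0.366  1.512 -0.02   1.282  1.406]
```

servo_tool(targets="2 -8 15 -0.007; 2 -4 15 0; 0 0 0 0")

```text
time: 69.75
tool_pos: [0.5292, 0.0331, 0.1785]
tool_rot: [3.126, 0.023, 0.09]
contact_force: [0.4, 1.2, -1.7]
opening: 0.0575
```

```bash
python3 go.py .530 .0335 .160 .085
```

```text
t 69.75 pos [0.5292 0.0331 0.1785] yaw 0.09 rp [3.126 0.023] F [ 0.4  1.2 -1.7] op 0.0575 q6 1.42
rel mm [ 0.9 -0.4 18.5] len 18 turn 0.005
zaxis [-0.0217 -0.0175 -0.9996] xaxis [ 0.996  0.09  -0.023] q [-0.07   0.402  1.554 -0.02   1.206  1.418]
```

servo_tool(targets="0.6 -0.5 9 0; 0.3 -0.2 9 0; 0.1 -0.1 6 0")

```text
time: 70.12
tool_pos: [0.5299, 0.0337, 0.1531]
tool_rot: [3.126, 0.023, 0.091]
contact_force: [-0.4, 0.3, -1.1]
opening: 0.0569
```

```bash
python3 go.py .530 .0335 .142 .085
```

```text
t 70.12 pos [0.5299 0.0337 0.1531] yaw 0.091 rp [3.126 0.023] F [-0.4  0.3 -1.1] op 0.0569 q6 1.42
rel mm [ 0.1  0.2 11.1] len 11 turn 0.006
zaxis [-0.021  -0.0177 -0.9996] xaxis [ 0.996  0.091 -0.023] q [-0.069  0.428  1.588 -0.021  1.145  1.419]
```

servo_tool(targets="0.1 0 5 0; 0.1 -0.1 5 0")

```text
time: 70.38
tool_pos: [0.5299, 0.0335, 0.1424]
tool_rot: [3.126, 0.022, 0.091]
contact_force: [0.3, 0.5, 0.0]
opening: 0.0572
```

servo_tool(targets="0.1 -0.1 4 0; 0.1 -0.1 4 0")

```text
time: 70.62
tool_pos: [0.5301, 0.0336, 0.134]
tool_rot: [3.126, 0.022, 0.091]
contact_force: [0.2, 1.0, -0.8]
opening: 0.0575
```

servo_tool(targets="0.1 -0.1 4 0; 0.1 -0.1 4 0")

```text
time: 70.88
tool_pos: [0.5302, 0.0336, 0.1256]
tool_rot: [3.126, 0.022, 0.091]
contact_force: [-0.4, -0.3, -1.3]
opening: 0.0579
```

servo_tool(targets="0.1 -0.1 4 0; 0.1 -0.1 4 0")

```text
time: 71.12
tool_pos: [0.5302, 0.0337, 0.117]
tool_rot: [3.126, 0.022, 0.091]
contact_force: [0.7, 0.8, -1.8]
opening: 0.0574
```

servo_tool(targets="0.1 -0.1 3 0; 0.1 -0.1 2.5 0")

```text
time: 71.38
tool_pos: [0.5303, 0.0339, 0.111]
tool_rot: [3.126, 0.022, 0.091]
contact_force: [0.1, -0.3, -1.0]
opening: 0.0571
```

servo_tool(targets="0 0 0 0; 0 0 0 0; 0 0 0 0; 0 0 0 0; 0 0 0 0", hand=1)

```text
time: 72.0
tool_pos: [0.5308, 0.0338, 0.1116]
tool_rot: [3.126, 0.02, 0.091]
contact_force: [0.8, -0.2, -0.1]
opening: 0.0914
```

servo_tool(targets="0 0 -10 0; 0 0 -15 0; 0 0 -20 0; 0 0 -25 0; 0 0 0 0")

```text
time: 72.62
tool_pos: [0.533, 0.0351, 0.1877]
tool_rot: [3.125, 0.017, 0.091]
contact_force: [0.1, -0.2, 0.3]
opening: 0.0914
```

```bash
python3 go.py .530 .0335 .137 ; python3 - <<'E'
from h import *
S=cams.read_camera("side");T=cams.read_camera("top")
cv2.imwrite("pics/top21.png",T["color"][:,:,::-1])
for n,p in(("side",S),):
    c0=proj(p,[.53,.034,.1])[0].astype(int)-[80,60]
    big=cv2.resize(p['color'][c0[1]:c0[1]+120,c0[0]:c0[0]+160],None,fx=5,fy=5,interpolation=cv2.INTER_CUBIC)[:,:,::-1].copy()
    cv2.imwrite(f'pics/{n}21.png',big)
E
```

```text
t 72.62 pos [0.533  0.0351 0.1877] yaw 0.091 rp [3.125 0.017] F [ 0.1 -0.2  0.3] op 0.0914 q6 1.42
rel mm [-3.1  1.4 50.7] len 51 turn None
zaxis [-0.0153 -0.0181 -0.9997] xaxis [ 0.996  0.091 -0.017] q [-0.066  0.396  1.535 -0.02   1.224  1.421]
```

View pics/side21.png

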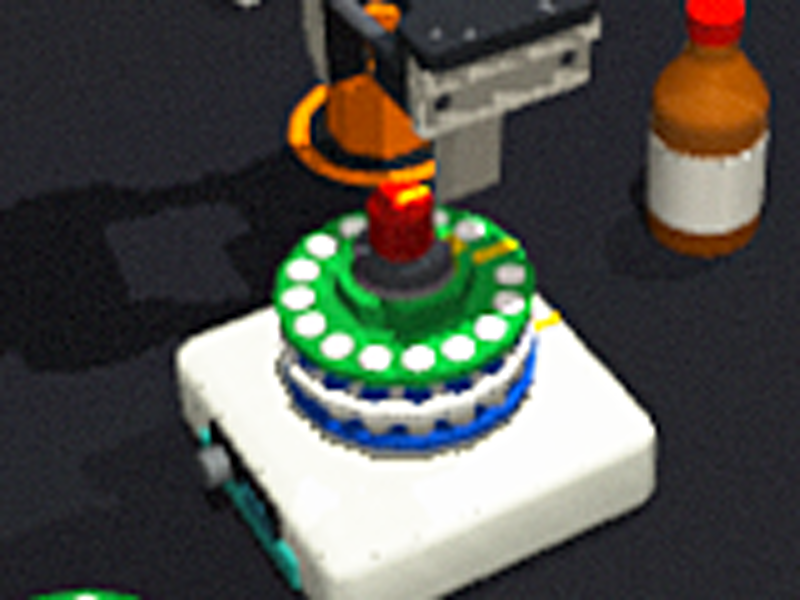

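servo_tool(targets="-2 1 15 0; -0.5 0.5 15 0; 0 0 12 0; 0 0 8 0; 0 0 0 0")

```text
time: 73.35
tool_pos: [0.5259, 0.0326, 0.1304]
tool_rot: [3.127, 0.028, 0.091]
contact_force: [0.6, -0.3, 0.2]
opening: 0.092
```

```bash
python3 go.py .530 .0335 .137
```

```text
t 73.35 pos [0.5259 0.0326 0.1304] yaw 0.091 rp [3.127 0.028] F [ 0.6 -0.3  0.2] op 0.092 q6 1.42
rel mm [ 4.2 -0.5 -6.6] len 8 turn None
zaxis [-0.0262 -0.0173 -0.9995] xaxis [ 0.995  0.091 -0.028] q [-0.072  0.45   1.624 -0.022  1.093  1.418]
```

servo_tool(targets="3.5 -0.5 -6 0; 0 0 0 0")

```text
time: 73.6
tool_pos: [0.5304, 0.0336, 0.1374]
tool_rot: [3.126, 0.026, 0.091]
contact_force: [0.4, -0.1, -0.4]
opening: 0.0921
```

servo_tool(targets="0 0 0 0; 0 0 0 0; 0 0 0 0; 0 0 0 0; 0 0 0 0; 0 0 0 0; 0 0 0 0; 0 0 0 0; 0 0 0 0", hand=0, squeeze=10)

```text
time: 74.72
tool_pos: [0.5307, 0.0332, 0.1382]
tool_rot: [3.126, 0.025, 0.091]
contact_force: [0.7, -0.2, -0.0]
opening: 0.0275
```

```bash
python3 go.py .530 .0335 .137
```

```text
t 74.72 pos [0.5307 0.0332 0.1382] yaw 0.091 rp [3.126 0.025] F [ 0.7 -0.2 -0. ] op 0.0275 q6 1.42
rel mm [-0.7 -0.4  1.2] len 1 turn None
zaxis [-0.0232 -0.0182 -0.9996] xaxis [ 0.996  0.091 -0.025] q [-0.07   0.447  1.603 -0.022  1.113  1.42 ]
```

servo_tool(targets="0 0 0 0; 0 0 0 0; 0 0 -6 0; 0 0 -6 0; 0 0 -3 0", squeeze=55)

```text
time: 75.35
tool_pos: [0.5305, 0.0332, 0.151]
tool_rot: [3.126, 0.028, 0.091]
contact_force: [3.7, -2.2, -13.7]
opening: 0.0265
```

servo_tool(targets="0 0 -3 -0.18; 0 0 -2.5 -0.18; 0 0 -2.5 -0.18; 0 0 -2.5 -0.18; 0 0 -2 0")

```text
time: 75.97
tool_pos: [0.5304, 0.0334, 0.1515]
tool_rot: [-3.126, 0.037, 0.835]
contact_force: [6.2, -1.2, -21.3]
opening: 0.0271
```

servo_tool(targets="0 0 -2.5 -0.18; 0 0 -2.5 -0.18; 0 0 -2.5 -0.12; 0 0 -2 -0.05; 0 0 -2 -0.04")

```text
time: 76.6
tool_pos: [0.53, 0.0334, 0.1518]
tool_rot: [-3.099, 0.023, 1.421]
contact_force: [1.2, -5.9, -16.0]
opening: 0.0266
```

```bash
python3 go.py .530 .0335 .137 1.311; python3 -c "
from h import *
print(telemetry.observe()['torque'])"
```

```text
t 76.6 pos [0.53   0.0334 0.1518] yaw 1.421 rp [-3.099  0.023] F [  1.2  -5.9 -16. ] op 0.0266 q6 0.09
rel mm [ 0.1  0.  14.8] len 15 turn 0.11
zaxis [-0.0456 -0.0161 -0.9988] xaxis [ 0.149  0.989 -0.023] q [-0.07   0.444  1.568 -0.021  1.175  0.089]
[-1.23629074 -0.85003209 -0.69788929]
```

servo_tool(targets="0 0 4 -0.02; 0 0 5 -0.02; 0 0 4 0; 0 0 0 0")

```text
time: 77.1
tool_pos: [0.5299, 0.033, 0.1389]
tool_rot: [-3.1, 0.02, 1.458]
contact_force: [0.9, -2.9, -8.8]
opening: 0.0269
```

servo_tool(targets="0 0 0 0; 0 0 0 0; 0 0 0 0; 0 0 0 0; 0 0 0 0; 0 0 0 0; 0 0 0 0", hand=1)

```text
time: 77.97
tool_pos: [0.5303, 0.0342, 0.1418]
tool_rot: [-3.103, 0.019, 1.463]
contact_force: [0.3, 0.1, 0.0]
opening: 0.0902
```

servo_tool(targets="-2 0 -10 0; 0 0 -20 0; 0 0 -30 0; 0 0 -40 0; 0 0 -40 0; 0 0 0 0")

```text
time: 78.72
tool_pos: [0.536, 0.0335, 0.2892]
tool_rot: [-3.104, 0.019, 1.462]
contact_force: [0.8, 0.5, -0.5]
opening: 0.0916
```

servo_tool(targets="50 0 0 0; 50 0 0 0; 50 0 0 0; 40 0 0 0; 0 0 0 0")

```text
time: 79.35
tool_pos: [0.5563, 0.2259, 0.2825]
tool_rot: [-3.1, 0.022, 1.459]
contact_force: [-0.3, 0.1, -0.1]
opening: 0.0918
```

```bash
python3 go.py .530 .0335 .137 ; python3 - <<'E'
from h import *
S=cams.read_camera("side");T=cams.read_camera("top")
for n,p in(("side",S),("top",T)):
    cv2.imwrite(f"pics/{n}f.png",p["color"][:,:,::-1])
    c0=proj(p,[.53,.034,.1])[0].astype(int)-[80,60]
    big=cv2.resize(p['color'][c0[1]:c0[1]+120,c0[0]:c0[0]+160],None,fx=5,fy=5,interpolation=cv2.INTER_CUBIC)[:,:,::-1].copy()
    cv2.imwrite(f'pics/{n}22.png',big)
c=proj(T,[.53,.034,.15])[0].astype(int); s=proj(S,[.53,.034,.15])[0].astype(int)
R=[red(T,c,16),red(S,s,16)]
K=np.concatenate([circ(.014,-.012),circ(.014,.012)])
print("knob",[r.sum() for r in R],fitcyl((T,S),R,K,[.53,.034,.15]),fitcyl((S,),R[1:],K,[.53,.034,.15],(2,)))
E
```

```text
t 79.35 pos [0.5563 0.2259 0.2825] yaw 1.459 rp [-3.1    0.022] F [-0.3  0.1 -0.1] op 0.0918 q6 0.37
rel mm [-194.1   -4.6  145.5] len 243 turn None
zaxis [-0.0435 -0.0169 -0.9989] xaxis [ 0.112  0.993 -0.022] q [ 0.261  0.48   1.139 -0.005  1.569  0.374]
knob [np.int64(169), np.int64(169)] (array([0.5297187 , 0.03377754, 0.14964525]), np.float64(0.38141322871097033)) (array([0.53      , 0.034     , 0.14951827]), np.float64(0.4242972524292694))
```

View pics/side22.png

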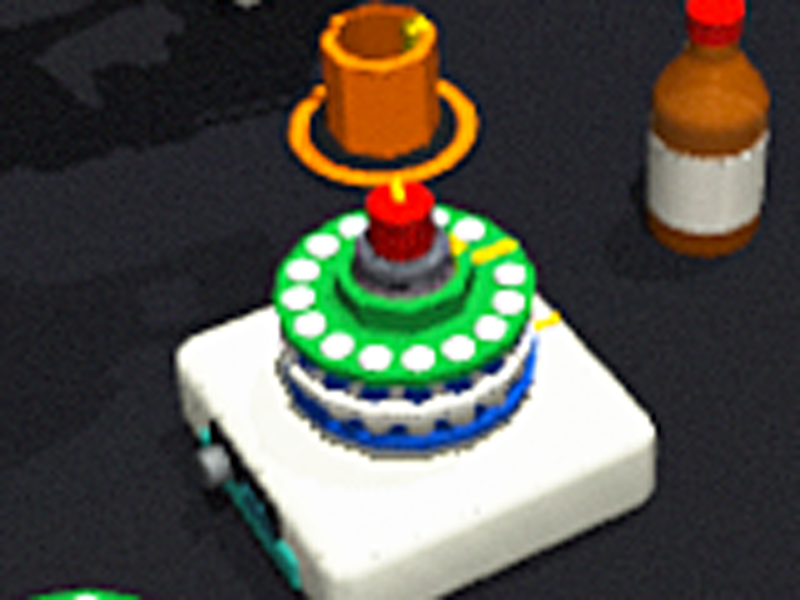

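View pics/top22.png

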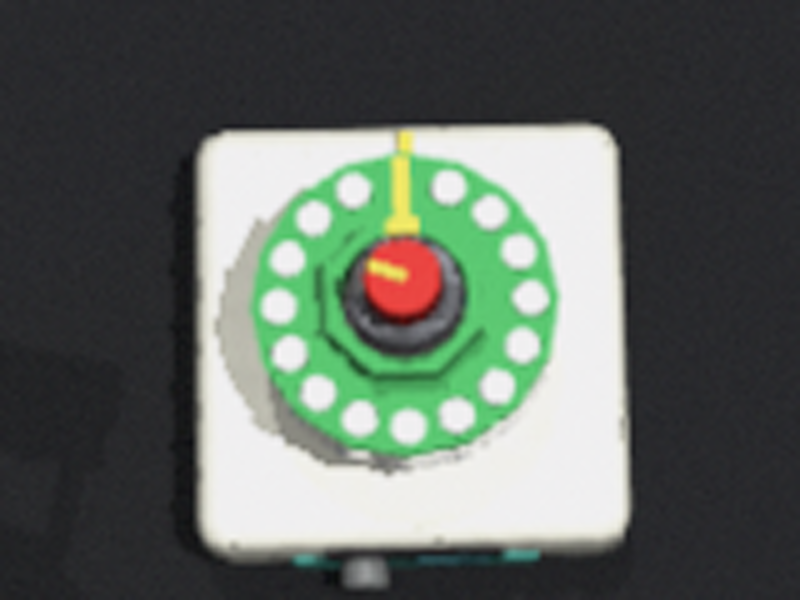

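```bash
python3 -c "
from cell import robot
print(robot.hand_in())"
```

```text
the job is handed in; nothing more can be done
None
```

The job is done and handed in at about 79 s of the 210 s allowed; the hand-in gives no verdict.

I released the collar, stood the sleeve on the mat, and loaded the blue, white and right-most green discs in that order. Then I locked the collar, with the robot raised clear of everything.

**Last checks:**
- **Collar:** the final pictures show the knob's yellow line back at its starting, locked angle. The knob measures 149.6 mm high, the same as at the start, so it has snapped down.
- **Discs:** all three lie flat and stacked, tabs in line with the keyway, with the green hub just under the flange.
- **Sleeve and bottle:** the sleeve stands upright on the mat and the bottle looks untouched. I judged both by eye only.
- **Beaker:** I did not look at the beaker again in the final pictures.

**What disagreed:**
- **Fingertip height:** the fingertips sat about 20 mm higher relative to the reported TCP than the text says. My first grip on the knob therefore closed above it. I found the offset by touching the knob top (peak about 69 N on the fingers) and used it from then on.
- **Tool tilt:** the tool's tilt drifted by up to 0.067 rad on the way. I pressed the fingertips on the disc rims (up to about 68 N) to correct it, and all three insertions went in without measurable force.

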